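Tighten and pin the castle nut of the pipe bender

TASK

Do up the castle nut on top of the pipe bender clockwise until you feel it bite on the spring washers, then carry on only as far as the very next slot that lines up with the cross hole in the spindle. Take the locking pin from the bench and ease it through slot and hole, without forcing it, until its eye is right up against the nut, and let go. Leave the other fittings on the bench where they lie.

Things in the scene. Friction and masses are not known exactly. Their poses are not given: they have to be found in the camera images.
- nut: Steel castle nut on the bender's upright spindle: hexagon 46 mm across flats, 6 to 30 mm above its origin; crown 41 mm across, 30 to 42 mm above it, with six slots 7 mm wide, 12 mm deep, one over the middle of each flat. Origin on the axis, 84 mm above the bench; z up, x through a slot and square to the flat below it (repeats every 60 degrees). Tightens clockwise seen from above; stays where left.
- nut_foot (a point): Centre of the nut's underside. The nut starts loose, an unmeasured 14 to 120 degrees before it bites on the spring washers, turning with some 0.05 N m; from the bite on it takes some 0.7 N m. The wanted slot comes 14 to 49 degrees after the bite. This point sinks 0.56 mm per radian of tightening (z = 90.0 mm at the bite), too little for the noise of its reading: the bite has to be felt.
- spindle: The bender's spindle, 30 mm thick, fixed; it stands out to 51 mm above its origin, which is on the axis 84 mm above the bench, on the hub of the 130 mm grooved wheel. z up, x along its cross hole. Hub and washers under the nut are 44 mm across, narrower than the nut; the wheel's flat face is 22 mm below the hexagon, so fingers fit beside two opposite flats.
- hole (a point): Centre of the 7 mm cross hole, on the spindle's axis 36.5 mm above the spindle's origin, 120.5 mm above the bench, level with the crown's slots (its lower edge 3 mm above the top of the hexagon). x along the hole, which is open at both ends: the pin may go in from either. A screwdriver slot in the spindle's end runs the same way.
- pin: Loose steel locking pin, 35 g, lying level: a rod 5 mm thick, 54 mm long, its last 8 mm tapered to a 2 mm nose, and behind it a flat-sided strap eye (oblong loop) 32 mm long, 14 mm wide, 10 mm high, to grip it by. Origin on the rod's axis where the eye begins, 5 mm above the bench; x to the nose, z up. Home, the eye bears on the crown, the origin 20 mm from the spindle's axis.
- pin_tip (a point): Nose of the pin, 54 mm along x from its origin.
- angle_stop: Bronze angle stop valve lying on its side, about 85 x 45 x 32 mm; not needed. Origin under its middle, on the bench.
- flange0: Nickel shower flange, a domed ring 64 mm across and 13 mm high with a 21 mm bore; not needed. Origin under its middle, on the bench.
- flange1: A second nickel shower flange like the first; not needed. Origin under its middle, on the bench.
- iron_plug: Rust-spotted iron pipe plug, 33 mm across, 33 mm high, with a square head; not needed. Origin under its middle, on the bench.
- spare_nut: Plain (slotless) dark hexagon nut, 36 mm across flats, 18 mm high; not needed. Origin under its middle, on the bench.
- spanner: Open-ended spanner, 200 mm long, lying flat; not needed. Origin under its middle, on the bench.
- offcut: Offcut of 22 mm copper pipe, 110 mm long, lying; not needed. Origin under its middle, on the bench.
There are look-alikes about, which are no part of the job. There is more than one size of the pin; the one meant has the size given above.

How it is judged:
By the outcome, as a careful person would: the job done as asked, in the order asked, and still so for the second after the job is handed in, with the robot touching nothing.
It also fails if it takes over 67 s, if anything falls off the work surface, if the arm or the gripper's body presses on something with over 40 N, if the wrist force passes 120 N, or if a joint passes its speed limit or range.

ROBOT

A 6-joint arm with a two-finger parallel gripper is mounted at the origin on the work surface. World frame = base frame: x ahead of the robot, y to its left, z up, the work surface at z = 0. Lengths are in m, angles in rad, forces in N, time in s.
With the tool pointing down it reaches from about 0.35 to 0.85 m from the base axis. Payload 8.1 kg.
Tool frame: the origin (TCP) lies midway between the tips of the shut fingers; the grasp point (between the pads) lies 19 mm behind it; y points along the fingers, z is the direction in which the jaws open and shut, and the axes are right-handed (so a half turn about y gives the same grasp; the last joint's range is limited). The gripper opens to 85 mm and grips with 20 to 120 N. Pads are 22 mm wide; open, the fingers measure 114 mm over their backs; the gripper's body (76 mm by 85 mm) begins 54 mm behind the grasp point. The pads swing forward as they close: fully open they stand 13 mm farther back than shut.
Start: joints at [1.255, 0.13, 1.488, -0, 1.523, -0.085], TCP at [0.137, 0.584, 0.194] pointing down, gripper open.
Joint ranges: [-2.96, 2.96], [-0.89, 2.26], [0.02, 2.5], [-1.34, 4.48], [0, 2.73], [-2.66, 2.66]. Speed limits (rad/s): [2.39, 2.39, 2.79, 3.14, 3.14, 3.14].

INTERFACE

Orientations are given as a unit quaternion [w, x, y, z].
In Python, from workcell import * gives the robot as it stands.
- The arm moves only by the tool send_rows, never from a script. Its argument "series" is a list of rows, each a list of 3 entries, a list of its own where there are three numbers: the turn, a rotation vector about the tool's x, y, z in degrees, then the shift along the tool's x, y, z in m, then the finger opening in m, from 0 to 0.0854. In form: [[[wx, wy, wz], [dx, dy, dz], grip], ...]. A call has 1 to 12 rows; each row is the pose to reach, as a shift and turn from the pose commanded when the call began, along the tool's axes at that moment; what a row does not reach only later rows make up. A row lasts 1/12 s, in which the tool goes at most 41.7 mm and 7.16 degrees, less where a joint would pass 70% of its speed; a pose out of reach is approached as far as the arm can. A call with a gripper value outside its range is refused whole. The fingers move at their own pace and stop on an object; "force" is the grip in N (left out, the last holds). Time passes only in rows, so rows that repeat a pose let the fingers close. It gives the time, the measured TCP pose, the force and the opening at its end, in the units of the state.
- sense(): the state, without advancing time (a new reading comes with each control period).
- grab_frame(name): name is "side" or "top" or "wrist"; returns a dict with "image" (420x560x3 uint8, red, green, blue), "z_map" (420x560 float32, m along the optical axis (not along the pixel's ray), 0 where there is no reading), "camera_matrix" (3x3 intrinsics, pixels), "D" ([k1, k2, p1, p2, k3] as OpenCV has them; the pictures are not rectified), "R" (3x3) and "t" (3): a world point X has camera coordinates R X + t; the wrist camera has in their place "tool_from_camera" (4x4, takes a point from camera to tool coordinates, whose origin is the TCP and whose axes are the tool frame's). Camera axes: x right, y down, z forward; pixel columns grow to the right and rows downward; lengths in m; the calibration is good to about 2 mm. A picture is of the moment at which its call begins: read the wrist's pose just before it.
- close_job(): hands the job in, once; it reports no verdict.
The state is a dict: "clock": time; "joints": joint angles; "joint_velocities": joint speeds; "effort": joint torques, N m; "eef_pos": TCP position; "ee_rot": TCP orientation; "ft_force": force on the tool from outside, world axes, zero at the start; "torque": the same for the moment, N m; "opening": opening from 0.0 (shut) to 1.0 (fully open).
Only numpy, scipy, OpenCV 4.12 (cv2) and the standard library are available. Lean on these libraries where they do the work, as an engineer would, in place of code of your own. Each camera call takes 0.05 s, during which the arm holds its last target. There are 200 camera calls.

## Working session

There is one attempt and no reset: what is moved stays moved. The work goes in short steps, Python scripts to look and compute and a tool call to move; the robot and the scene stay as the last step left them, time stands still between calls to the robot, and variables do not carry over. Pictures are saved under pics/ and viewed, about 8 in all and at most 12, crops included, and the job is handed in when it is done.

Besides the shell and the picture viewer there is one more tool, called after "Emit:" in YAML: its name, and indented under it one key for each argument. send_rows: Moves the arm, as the interface text tells. Its arguments: {"type":"object","properties":{"series":{"type":"array"},"force":{"type":"number"}},"required":["series"]}

```bash
ls; mkdir -p pics; cat > h.py <<'E'
from workcell import *
import numpy as np, cv2
from scipy.spatial.transform import Rotation as Ro
def RT(s=None):
    s=s or sense(); q=s["ee_rot"]; return Ro.from_quat([q[1],q[2],q[3],q[0]]).as_matrix(), np.array(s["eef_pos"])
def cam(name):
    s=sense(); f=grab_frame(name); R,p=RT(s)
    if name=="wrist":
        T=np.array(f["tool_from_camera"]); f["A"]=R@T[:3,:3]; f["c"]=R@T[:3,3]+p
    else:
        f["A"]=np.array(f["R"]).T; f["c"]=-f["A"]@np.array(f["t"])
    return f
def ray(f,u,v):
    n=cv2.undistortPoints(np.array([[[u,v]]],float),np.array(f["camera_matrix"]),np.array(f["D"]))[0,0]
    return f["A"]@np.array([n[0],n[1],1.])
def at_z(f,u,v,z):
    d=ray(f,u,v); return f["c"]+d*(z-f["c"][2])/d[2]
def at_depth(f,u,v):
    return f["c"]+ray(f,u,v)*f["z_map"][int(round(v)),int(round(u))]
def proj(f,X):
    Rc=f["A"].T; t=-Rc@f["c"]
    return cv2.projectPoints(np.array(X,float).reshape(-1,1,3),cv2.Rodrigues(Rc)[0],t,np.array(f["camera_matrix"]),np.array(f["D"]))[0][:,0]
def save(n,im,s=1):
    cv2.imwrite(f"pics/{n}.png",cv2.resize(im[...,::-1],None,fx=s,fy=s,interpolation=cv2.INTER_CUBIC))
E
python3 - <<'E'
from h import *
import pickle
s=sense(); print(s); print(RT(s)[0])
for n in ("side","top","wrist"):
    f=cam(n); pickle.dump(f,open(n+"0.pkl","wb")); save(n+"0",f["image"],1.4); print(n,f["c"],f["A"][:,2])
a=cv2.imread("pics/top0.png");
E
```

```text
pics
{'clock': 0.0, 'joints': array([ 1.25459944e+00,  1.31138232e-01,  1.48925782e+00, -4.04090705e-05,
        1.52299746e+00, -8.54065431e-02]), 'joint_velocities': array([ 0.00040458, -0.00047329,  0.00037619,  0.00021164,  0.00144274,
        0.00020736]), 'effort': array([-5.37828855e-04, -5.69412482e+01, -5.00538468e+01, -5.27321899e-04,
        1.51724566e-02, -2.31961002e-05]), 'eef_pos': array([0.13705748, 0.5835155 , 0.19326997]), 'ee_rot': array([-0.70177711,  0.70303062, -0.08152802,  0.081302  ]), 'ft_force': array([-0.30044734, -0.45594467, -0.03476384]), 'torque': array([0.05121292, 0.00040609, 0.00315915]), 'opening': 1.0005890666491908}
[[ 9.73486331e-01 -5.21622469e-04  2.28744599e-01]
 [-2.28745166e-01 -1.72413112e-03  9.73484811e-01]
 [-1.13405867e-04 -9.99998378e-01 -1.79773670e-03]]
side [0.21647722 0.44000776 0.5762528 ] [ 0.46318465 -0.63610785 -0.61711164]
top [ 0.45440957 -0.07925375  0.89630825] [ 0.15077618 -0.00211874 -0.98856566]
wrist [0.05632993 0.60380771 0.37263865] [ 0.31357965 -0.0760215  -0.94651389]
```

View pics/top0.png

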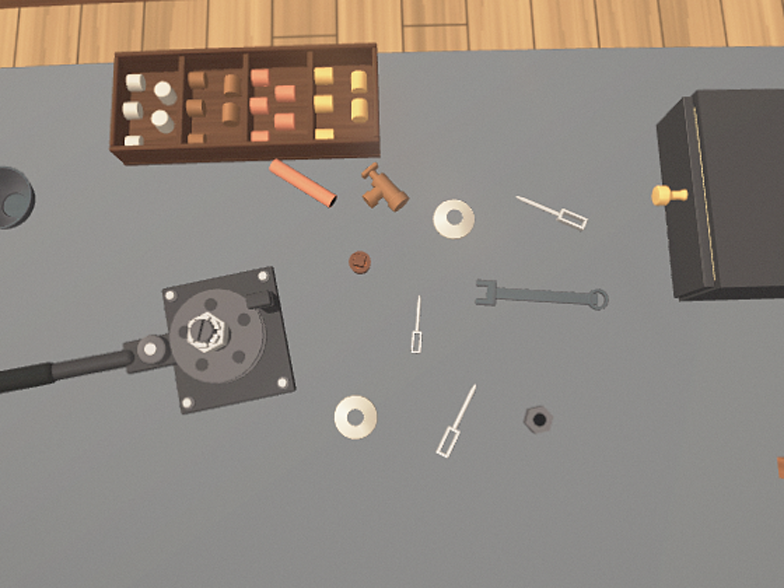

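View pics/side0.png

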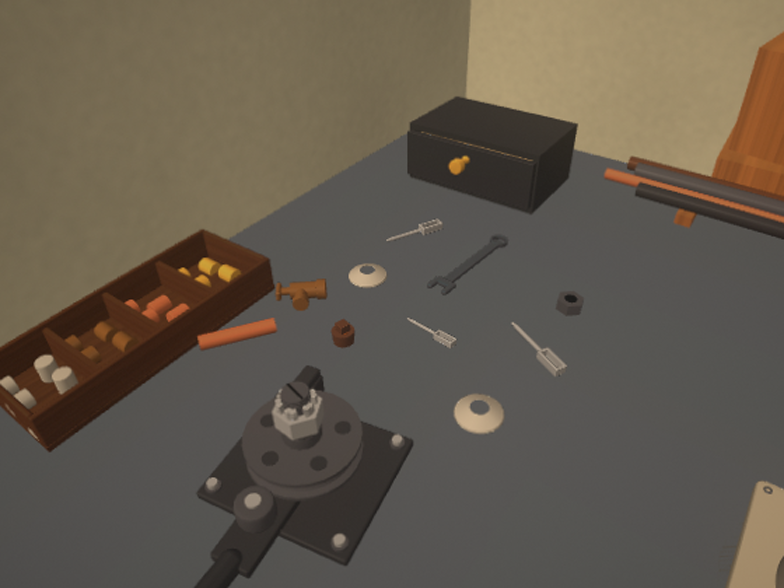

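Top view (×1.4): the bender nut is near (207,331). There are three candidate pins: A nose (517,197) to eye end (586,225), B (419,296) to (416,353), and C (475,386) to (443,455). I'll measure each against the 86 mm total length and 32 x 14 mm eye.

```bash
python3 - <<'E'
from h import *
import pickle
f=pickle.load(open("top0.pkl","rb"))
for n,a,e,b in (("A",(517,197),(561,214),(586,225)),("B",(419,296),(416.5,333),(416,353)),("C",(475,386),(454,430),(443,455))):
    P=[at_z(f,u/1.4,v/1.4,.005) for u,v in (a,e,b)]
    print(n,P, [round(np.linalg.norm(P[0]-x)*1e3,1) for x in P[1:]])
nu=at_z(f,207/1.4,331/1.4,.135); print("spindle top",nu, at_depth(f,207/1.4,331/1.4))
im=f["image"]
# composites
def crop(c,w,h,s):
    x,y=int(c[0]/1.4),int(c[1]/1.4); return cv2.resize(im[y-h:y+h,x-w:x+w],None,fx=s,fy=s,interpolation=cv2.INTER_CUBIC)
A=np.hstack([crop((552,211),32,32,6)[:384,:384],crop((417,325),32,32,6)[:384,:384]])
B=np.hstack([crop((459,421),32,32,6)[:384,:384],crop((207,331),32,32,6)[:384,:384]])
save("pins",np.vstack([A,B]),.78)
E
```

```text
A [array([ 0.74669992, -0.27862181,  0.005     ]), array([ 0.71795137, -0.34433658,  0.005     ]), array([ 0.69962363, -0.38137245,  0.005     ])] [np.float64(71.7), np.float64(113.0)]
B [array([ 0.59752121, -0.12292264,  0.005     ]), array([ 0.54232869, -0.11725394,  0.005     ]), array([ 0.51286651, -0.11548728,  0.005     ])] [np.float64(55.5), np.float64(85.0)]
C [array([ 0.46222829, -0.19986436,  0.005     ]), array([ 0.40014285, -0.16650467,  0.005     ]), array([ 0.36532414, -0.14919928,  0.005     ])] [np.float64(70.5), np.float64(109.3)]
spindle top [0.53963193 0.15345517 0.135     ] [0.54004721 0.15458915 0.13129019]
```

View pics/pins.png

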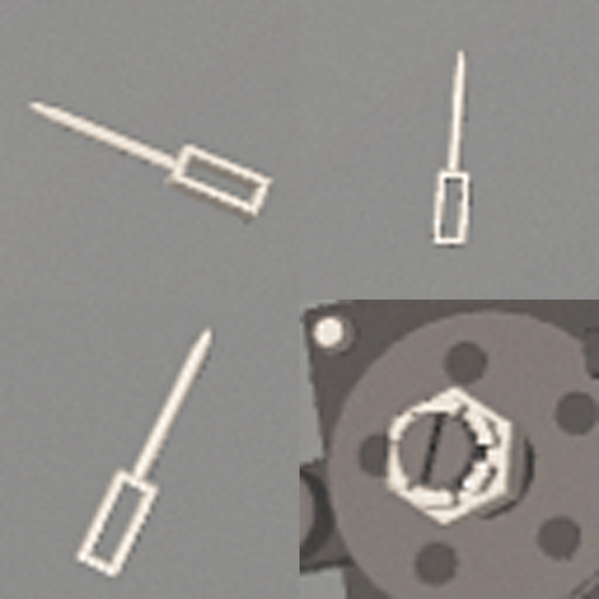

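Pin B is the right one: 55 mm rod, 85 mm overall (A and C are about 110 mm). Its eye end is towards the robot and its nose points along +x. Next, obstacle heights around the bender and the move numbers to hover over the nut.

```bash
cat >> h.py <<'E'
def go(target,yaw,s=None,q=True):
    """rows numbers: shift (tool axes) and turn for tool-down pose, jaw (tool z) yaw in deg"""
    R,p=RT(s); y=np.radians(yaw); z=np.array([np.cos(y),np.sin(y),0]); dn=np.array([0,0,-1.])
    G=np.stack([np.cross(dn,z),dn,z],1); r=Ro.from_matrix(R.T@G).as_rotvec(degrees=True)
    print("turn",np.round(r,2),"shift",np.round(R.T@(np.array(target)-p),4),"jaw yaw now",np.degrees(np.arctan2(R[1,2],R[0,2])).round(2))
E
python3 - <<'E'
from h import *
import pickle
go([.54,.154,.25],90)
f=pickle.load(open("top0.pkl","rb"))
H=[]
for v in range(150,310,2):
    for u in range(0,230,2):
        if f["z_map"][v,u]>0: H.append(at_depth(f,u,v))
H=np.array(H); d=H[:,:2]-[.54,.154]; r=np.hypot(*d.T); az=np.degrees(np.arctan2(d[:,1],d[:,0]))
for a in range(-180,180,20):
    m=(az>=a)&(az<a+20); print(a,[ (k,round(1e3*H[m&(r>=k/1e3)&(r<(k+10)/1e3),2].max(initial=0))) for k in range(30,130,10)])
m=H[:,1]>.25; print("handle zmax",H[m,2].max(), f["z_map"].shape)
for f2 in (f,):
    g=np.array([at_depth(f,u,v) for v in range(0,420,4) for u in range(0,560,4) if f["z_map"][v,u]>0]); k=(g[:,0]>.3)&(g[:,0]<.75)&(abs(g[:,1])<.45); print(g[k,2].max(), g[k][np.argmax(g[k,2])])
E
```

```text
turn [  0.08 -13.22  -0.02] shift [ 0.4905 -0.0561 -0.3262] jaw yaw now 76.78
-180 [(30, 69), (40, 70), (50, 68), (60, 67), (70, 14), (80, 14), (90, 12), (100, 1), (110, 1), (120, 2)]
-160 [(30, 70), (40, 68), (50, 69), (60, 13), (70, 15), (80, 13), (90, 15), (100, 11), (110, 2), (120, 2)]
-140 [(30, 70), (40, 72), (50, 68), (60, 13), (70, 15), (80, 12), (90, 22), (100, 22), (110, 12), (120, 1)]
-120 [(30, 69), (40, 69), (50, 68), (60, 14), (70, 14), (80, 14), (90, 14), (100, 1), (110, 1), (120, 2)]
-100 [(30, 69), (40, 69), (50, 68), (60, 13), (70, 13), (80, 2), (90, 0), (100, 0), (110, 2), (120, 3)]
-80 [(30, 69), (40, 68), (50, 69), (60, 14), (70, 45), (80, 10), (90, 2), (100, 2), (110, 2), (120, 1)]
-60 [(30, 69), (40, 68), (50, 80), (60, 81), (70, 81), (80, 80), (90, 45), (100, 2), (110, 2), (120, 2)]
-40 [(30, 67), (40, 69), (50, 69), (60, 79), (70, 78), (80, 13), (90, 21), (100, 22), (110, 15), (120, 10)]
-20 [(30, 68), (40, 68), (50, 70), (60, 68), (70, 12), (80, 15), (90, 14), (100, 15), (110, 9), (120, 2)]
0 [(30, 69), (40, 69), (50, 69), (60, 69), (70, 13), (80, 13), (90, 
[... 281 characters left out ...]
, 68), (70, 69), (80, 0), (90, 13), (100, 13), (110, 15), (120, 2)]
80 [(30, 0), (40, 69), (50, 69), (60, 70), (70, 68), (80, 68), (90, 70), (100, 70), (110, 67), (120, 61)]
100 [(30, 112), (40, 69), (50, 69), (60, 68), (70, 69), (80, 67), (90, 71), (100, 70), (110, 68), (120, 34)]
120 [(30, 69), (40, 69), (50, 68), (60, 68), (70, 13), (80, 13), (90, 13), (100, 15), (110, 11), (120, 2)]
140 [(30, 71), (40, 70), (50, 70), (60, 69), (70, 12), (80, 14), (90, 15), (100, 21), (110, 23), (120, 12)]
160 [(30, 69), (40, 69), (50, 68), (60, 70), (70, 13), (80, 14), (90, 15), (100, 9), (110, 1), (120, 2)]
handle zmax 0.07042471932623928 (420, 560)
0.13556614250364474 [0.53320434 0.15292698 0.13556614]
```

Emit:
send_rows:
  series:
    - [[0,-13.2,0],[0.49,-0.056,-0.326],0.07]
    - [[0,-13.2,0],[0.49,-0.056,-0.326],0.07]
    - [[0,-13.2,0],[0.49,-0.056,-0.326],0.07]
    - [[0,-13.2,0],[0.49,-0.056,-0.326],0.07]
    - [[0,-13.2,0],[0.49,-0.056,-0.326],0.07]
    - [[0,-13.2,0],[0.49,-0.056,-0.326],0.07]
    - [[0,-13.2,0],[0.49,-0.056,-0.326],0.07]
    - [[0,-13.2,0],[0.49,-0.056,-0.326],0.07]
    - [[0,-13.2,0],[0.49,-0.056,-0.326],0.07]
    - [[0,-13.2,0],[0.49,-0.056,-0.326],0.07]
    - [[0,-13.2,0],[0.49,-0.056,-0.326],0.07]
    - [[0,-13.2,0],[0.49,-0.056,-0.326],0.07]

```text
clock: 1.15
eef_pos: [0.4778, 0.2198, 0.2416]
ee_rot: [0.707, -0.707, 0.0, -0.0]
ft_force: [1.3, 1.0, 0.0]
opening: 0.821
```

```bash
python3 -c "
from h import *
s=sense();print(s['clock'],s['eef_pos'],s['joints']);go([.54,.154,.25],90)"
```

```text
1.15 [0.47782262 0.21981354 0.24164564] [ 3.33603479e-01 -8.61100458e-02  1.62224778e+00  7.94285309e-05
  1.60545682e+00 -1.23672193e+00]
turn [-0.   -0.03 -0.  ] shift [ 0.0622 -0.0084 -0.0658] jaw yaw now 89.97
```

Emit:
send_rows:
  series:
    - [[0,0,0],[0.03,-0.004,-0.032],0.07]
    - [[0,0,0],[0.06,-0.008,-0.064],0.07]
    - [[0,0,0],[0.06,-0.008,-0.064],0.07]
    - [[0,0,0],[0.06,-0.008,-0.064],0.07]

```text
clock: 1.48
eef_pos: [0.5381, 0.1553, 0.2491]
ee_rot: [-0.707, 0.707, -0.002, 0.001]
ft_force: [-0.2, 0.9, -0.4]
opening: 0.823
```

```bash
python3 - <<'E'
from h import *
import pickle
s=sense(); f=cam("wrist"); pickle.dump((f,s),open("w1.pkl","wb")); print(s['eef_pos'],s['clock'])
c=proj(f,[[.54,.154,.135],[.54,.154,.114]]); print(c)
x,y=c[0].astype(int); w,h=70,52
x0,y0=max(0,x-w),max(0,y-h); print(x0,y0); save("nut1",f["image"][y0:y0+2*h,x0:x0+2*w],5.6)
E
```

```text
[0.53806747 0.1553215  0.24908933] 1.4833
[[278.22246517 196.78926226]
 [278.35943583 191.35415126]]
208 144
```

View pics/nut1.png

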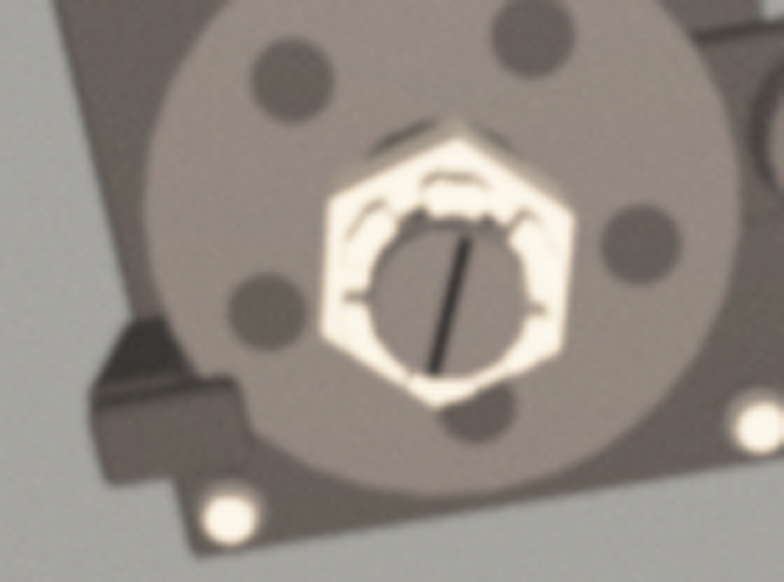

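The wrist crop shows hexagon corners at (460,138), (330,205), (322,335), (435,407), (562,350) and (574,215). The spindle's driver slot runs (466,240) to (433,373).

```bash
python3 - <<'E'
from h import *
import pickle
f,s=pickle.load(open("w1.pkl","rb"))
P=lambda u,v,z: at_z(f,208+u/5.6,144+v/5.6,z)
V=np.array([P(u,v,.1148) for u,v in ((460,138),(330,205),(322,335),(435,407),(562,350),(574,215))])
c=V[:,:2].mean(0); d=V[:,:2]-c; print("centre",c,"r",np.hypot(*d.T)*1e3,"az",np.degrees(np.arctan2(d[:,1],d[:,0]))%60)
a,b=P(466,240,.135),P(433,373,.135); print("slot mid",(a+b)/2,"len",np.linalg.norm(a-b),"yaw",np.degrees(np.arctan2(*(b-a)[1::-1])))
go([*c,.25],90)
E
```

```text
centre [0.54212459 0.16417432] r [26.93071739 26.32790283 26.86449663 26.6454414  26.88644259 26.84287233] az [55.05944378 57.45591325 55.56903721 55.05313313 56.42889388 56.58912599]
slot mid [0.54225249 0.1640996  0.135     ] len 0.025670316328743437 yaw -13.204899990125972
turn [-0.01 -0.16 -0.07] shift [ 0.0051 -0.001   0.0073] jaw yaw now 89.84
```

Emit:
send_rows:
  series:
    - [[0,2,0],[0.002,0.03,0.004],0.07]
    - [[0,3.8,0],[0.004,0.06,0.008],0.07]
    - [[0,3.8,0],[0.004,0.09,0.008],0.07]
    - [[0,3.8,0],[0.004,0.09,0.008],0.07]
    - [[0,3.8,0],[0.004,0.09,0.008],0.07]
    - [[0,3.8,0],[0.004,0.09,0.008],0.07]

```text
clock: 2.03
eef_pos: [0.5409, 0.1667, 0.1614]
ee_rot: [0.707, -0.707, 0.023, -0.024]
ft_force: [-0.2, 0.1, 1.0]
opening: 0.822
```

```bash
python3 - <<'E'
from h import *
import pickle
s=sense(); f=cam("wrist"); pickle.dump((f,s),open("w2.pkl","wb")); print(s['eef_pos'],s['clock'],s['torque'],s['ft_force'])
c=proj(f,[[.542,.1638,.135]]); print(c)
x,y=c[0].astype(int); w,h=70,52
x0,y0=max(0,x-w),max(0,y-h); print(x0,y0); save("nut2",f["image"][y0:y0+2*h,x0:x0+2*w],5.6)
go([.542,.1638,.086],86)
E
```

```text
[0.54093594 0.16669057 0.16136201] 2.0333 [-0.01486601 -0.01831458  0.00916768] [-0.23633191  0.06224977  0.96559869]
[[275.28640635 229.14520281]]
205 177
turn [-0.06  0.24  0.19] shift [ 0.0001  0.0763 -0.0029] jaw yaw now 86.24
```

View pics/nut2.png

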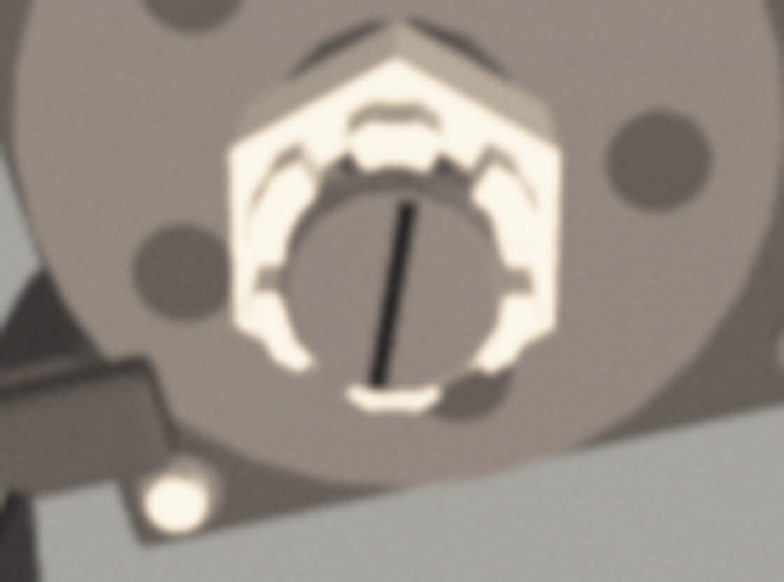

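Nearer crop: spindle end is centred at (393,287), and the slot runs (408,205) to (377,388). Hexagon corners are (397,57), (229,150), (236,327), (553,330) and (560,152).

```bash
python3 - <<'E'
from h import *
import pickle
f,s=pickle.load(open("w2.pkl","rb"))
P=lambda u,v,z: at_z(f,205+u/5.6,177+v/5.6,z)
V=np.array([P(u,v,.1148) for u,v in ((397,57),(229,150),(236,327),(553,330),(560,152))])
S=P(393,287,.135); c=(V[1]+V[3])[:2]/2; c2=(V[2]+V[4])[:2]/2; c=(c+c2)/2
d=V[:,:2]-c; print("spindle",S,"hex centre",c,"r",np.hypot(*d.T)*1e3,"az",np.degrees(np.arctan2(d[:,1],d[:,0]))%60)
a,b=P(408,205,.135),P(377,388,.135); print("slot mid",(a+b)/2,"len",np.linalg.norm(a-b),"yaw",np.degrees(np.arctan2(*(b-a)[1::-1])))
go([*S[:2],.086],86)
E
```

```text
spindle [0.54128872 0.16377128 0.135     ] hex centre [0.54251767 0.16358597] r [27.01699822 26.79197758 26.57768199 26.70055863 26.76030192] az [55.23592255 55.6467704  56.15714922 55.30807324 56.15225936]
slot mid [0.54286736 0.16355452 0.135     ] len 0.02626481241119519 yaw -12.97333508660007
turn [-0.06  0.24  0.19] shift [-0.0006  0.0763 -0.0029] jaw yaw now 86.24
```

Emit:
send_rows:
  series:
    - [[0,0.4,0],[0.001,0.0,-0.003],0.07]
    - [[0,0.4,0],[0.001,0.025,-0.003],0.07]
    - [[0,0.4,0],[0.001,0.05,-0.003],0.07]
    - [[0,0.4,0],[0.001,0.076,-0.003],0.07]
    - [[0,0.4,0],[0.001,0.076,-0.003],0.07]
    - [[0,0.4,0],[0.001,0.076,-0.003],0.035]
    - [[0,0.4,0],[0.001,0.076,-0.003],0.035]
    - [[0,0.4,0],[0.001,0.076,-0.003],0.035]
    - [[0,0.4,0],[0.001,0.076,-0.003],0.035]
    - [[0,0.4,0],[0.001,0.076,-0.003],0.035]
    - [[0,0.4,0],[0.001,0.076,-0.003],0.035]
    - [[0,0.4,0],[0.001,0.076,-0.003],0.035]
  force: 50

```text
clock: 3.08
eef_pos: [0.544, 0.162, 0.0871]
ee_rot: [-0.707, 0.707, -0.024, 0.028]
ft_force: [-0.2, -5.2, 6.0]
opening: 0.411
```

```bash
python3 -c "
from h import *
s=sense();print(s);go([.5423,.1637,.086],85.7)"
```

```text
{'clock': 3.0833, 'joints': array([ 2.00063584e-01,  1.14501675e-01,  1.70484284e+00, -1.53277951e-03,
        1.31737676e+00, -1.29621828e+00]), 'joint_velocities': array([ 0.00022874, -0.001587  ,  0.00010474,  0.00066749, -0.00261167,
        0.00033399]), 'effort': array([  2.69259363, -50.3297925 , -45.43969631,   1.52282417,
        -0.79578605,   0.05384092]), 'eef_pos': array([0.54403518, 0.16195109, 0.08714647]), 'ee_rot': array([-0.70651346,  0.7067241 , -0.02440673,  0.02800159]), 'ft_force': array([-0.24909884, -5.24234886,  5.98152424]), 'torque': array([-0.67438543,  0.23250405,  0.01995013]), 'opening': 0.41074932882104465}
turn [0.01 0.05 0.29] shift [-0.0019  0.0011  0.0016] jaw yaw now 85.75
```

The opening reads 35 mm, not the 46 mm expected across the flats, so I need to look.

```bash
python3 - <<'E'
from h import *
f=cam("side"); g=cam("wrist")
c=proj(f,[[.543,.163,.11]])[0].astype(int); d=proj(g,[[.543,.163,.11]])[0].astype(int); print(c,d)
k=lambda im,c:cv2.resize(im[max(0,c[1]-70):max(0,c[1]-70)+140,max(0,c[0]-65):max(0,c[0]-65)+130],(520,560),interpolation=cv2.INTER_CUBIC)
save("grip1",np.hstack([k(f["image"],c),k(g["image"],d)]),.76)
E
```

```text
[211 290] [280 257]
```

View pics/grip1.png

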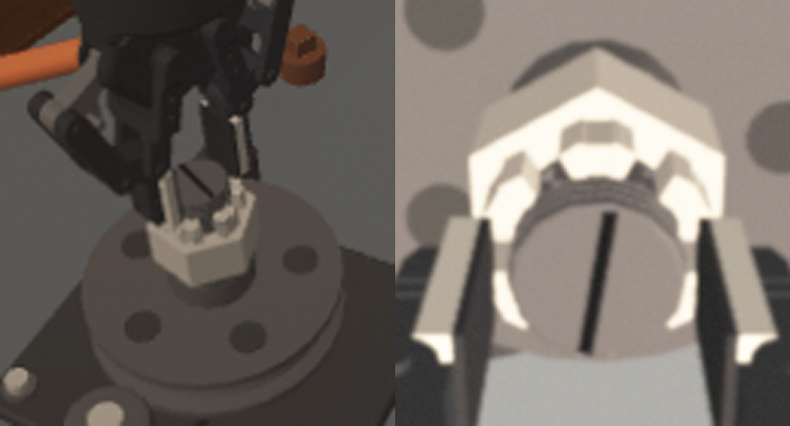

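```bash
python3 - <<'E'
from h import *
f=cam("wrist"); R,p=RT(); s=sense(); print(s['clock'],s['opening'],p)
for u,v in ((240,262),(236,275),(232,290),(322,262),(327,275),(331,290),(247,262),(245,275),(246.2,250),(280,230)):
    X=at_depth(f,u,v); print((u,v),f["image"][int(v),int(u)],"world",X.round(4),"tool",(R.T@(X-p)).round(4))
E
```

```text
3.2333 0.41315787745273425 [0.54402671 0.16192769 0.08716236]
(240, 262) [180 169 153] world [0.5314 0.1438 0.1333] tool [-0.0111 -0.0462 -0.019 ]
(236, 275) [181 171 156] world [0.531  0.1436 0.1459] tool [-0.0113 -0.0588 -0.0192]
(232, 290) [180 170 154] world [0.5316 0.1434 0.1569] tool [-0.0106 -0.0698 -0.0194]
(322, 262) [182 172 156] world [0.5346 0.1842 0.1328] tool [-0.0108 -0.0457  0.0215]
(327, 275) [181 171 154] world [0.5346 0.1849 0.1452] tool [-0.0109 -0.0581  0.0222]
(331, 290) [183 172 157] world [0.5343 0.1848 0.1575] tool [-0.0111 -0.0704  0.022 ]
(247, 262) [236 225 209] world [0.5357 0.146  0.1256] tool [-0.0069 -0.0385 -0.0165]
(245, 275) [65 62 62] world [0.5375 0.1458 0.1355] tool [-0.0051 -0.0484 -0.0165]
(246.2, 250) [183 170 154] world [0.5317 0.1454 0.1196] tool [-0.0109 -0.0324 -0.0174]
(280, 230) [172 160 146] world [0.5218 0.1643 0.1189] tool [-0.0222 -0.0319  0.0007]
```

```bash
python3 - <<'E'
from h import *
import pickle
def t(f,pts):
    for u,v in pts: X=at_depth(f,u,v); print((u,v),f["z_map"][int(v),int(u)],X.round(4))
f,s=pickle.load(open("w2.pkl","rb")); print("w2"); t(f,[(205+u/5.6,177+v/5.6) for u,v in ((340,280),(450,300),(200,100),(650,300),(400,80),(300,150))])
f=cam("wrist"); print("now"); t(f,[(270,280),(295,285),(235,200),(330,205),(280,220),(281,212),(282,206)])
g=cam("top"); print("top"); c=proj(g,[[.5423,.1637,.135]])[0]; print(c)
for X in f["tool_from_camera"]: print(X)
R,p=RT()
# scan along left pad strip to its tip
for v in range(246,266,2): print(v,[(np.round((R.T@(at_depth(f,u,v)-p))*1e3)).tolist() for u in (238,242,245)])
E
```

```text
w2
(265.7142857142857, 227.0) 0.22233576 [0.5403 0.1569 0.134 ]
(285.3571428571429, 230.57142857142858) 0.22226715 [0.5446 0.1711 0.1327]
(240.71428571428572, 194.85714285714286) 0.28272727 [0.5331 0.1308 0.0667]
(321.07142857142856, 230.57142857142858) 0.294853 [0.5748 0.2055 0.0657]
(276.42857142857144, 191.28571428571428) 0.23464696 [0.5192 0.166  0.1137]
(258.57142857142856, 203.78571428571428) 0.23215488 [0.5266 0.1518 0.1195]
now
(270, 280) 0.15134823 [0.542  0.1578 0.1344]
(295, 285) 0.15068501 [0.5449 0.1701 0.1358]
(235, 200) 0.20792867 [0.5189 0.1334 0.0672]
(330, 205) 0.20905459 [0.5273 0.1985 0.0672]
(280, 220) 0.16229568 [0.5179 0.1646 0.1143]
(281, 212) 0.16722563 [0.5156 0.1653 0.1083]
(282, 206) 0.17859545 [0.516  0.1659 0.0964]
top
[142.15525118 235.09339587]
[ 3.55398026e-04  9.46493073e-01  3.22723933e-01 -8.30876817e-02]
[ 4.38920033e-04 -3.22724070e-01  9.46492991e-01 -1.79314743e-01]
[ 9.99999841e-01 -1.94731741e-04 -5.30130268e-04  9.03115080e-04]
[0. 0. 0. 1.]
246 [[12.0, 20.0, -30.0], [-10.0, -26.0, -20.0], [-10.0, -26.0, -19.0]]
248 [[13.0, 20.0, -30.0], [-9.0, -26.0, -21.0], [-9.0, -26.0, -19.0]]
250 [[14.0, 18.0, -30.0], [-8.0, -26.0, -21.0], [-11.0, -32.0, -18.0]]
252 [[16.0, 20.0, -30.0], [-6.0, -25.0, -21.0], [-10.0, -34.0, -18.0]]
254 [[18.0, 19.0, -30.0], [-5.0, -25.0, -21.0], [-11.0, -37.0, -18.0]]
256 [[19.0, 18.0, -30.0], [-4.0, -26.0, -21.0], [-10.0, -37.0, -18.0]]
258 [[-11.0, -42.0, -21.0], [-11.0, -42.0, -19.0], [-11.0, -42.0, -17.0]]
260 [[-11.0, -44.0, -20.0], [-12.0, -45.0, -18.0], [-11.0, -44.0, -17.0]]
262 [[-11.0, -46.0, -20.0], [-11.0, -46.0, -18.0], [-10.0, -45.0, -17.0]]
264 [[-11.0, -48.0, -20.0], [-11.0, -48.0, -18.0], [-10.0, -46.0, -17.0]]
```

```bash
python3 - <<'E'
from h import *
import pickle
def tool(f,R,p):
    v,u=np.nonzero(f["z_map"]>0); n=cv2.undistortPoints(np.stack([u,v],1)[:,None].astype(float),f["camera_matrix"],f["D"])[:,0]
    P=np.c_[n,np.ones(len(n))]*f["z_map"][v,u][:,None]; T=f["tool_from_camera"]; return P@T[:3,:3].T+T[:3,3],u,v
f0=pickle.load(open("wrist0.pkl","rb")); f1,s1=pickle.load(open("w1.pkl","rb")); f=cam("wrist")
for n,g in (("start",f0),("w1",f1),("now",f)):
    P,u,v=tool(g,0,0); m=(abs(P[:,0])<.014)&(abs(P[:,2])>.012)&(abs(P[:,2])<.06)&(P[:,1]>-.09)&(P[:,1]<.03)
    for sgn in (-1,1):
        q=m&(sgn*P[:,2]>0); Q=P[q]*1e3
        print(n,sgn,q.sum()); 
        for y in range(-90,30,10):
            k=(Q[:,1]>=y)&(Q[:,1]<y+10)
            if k.sum()>5: print("  y",y,k.sum(),"x",Q[k,0].min().round(),Q[k,0].max().round(),"|z|",abs(Q[k,2]).min().round(),abs(Q[k,2]).max().round(), "v",v[q][k].min(),v[q][k].max())
E
```

```text
start -1 2727
  y -90 826 x -12.0 9.0 |z| 41.0 56.0 v 303 348
  y -80 830 x -12.0 12.0 |z| 41.0 56.0 v 288 348
  y -70 657 x -12.0 12.0 |z| 41.0 56.0 v 277 332
  y -60 409 x -12.0 11.0 |z| 41.0 56.0 v 270 317
start 1 2700
  y -90 830 x -12.0 10.0 |z| 43.0 57.0 v 304 347
  y -80 832 x -12.0 11.0 |z| 43.0 57.0 v 289 348
  y -70 636 x -12.0 12.0 |z| 43.0 57.0 v 277 332
  y -60 396 x -12.0 11.0 |z| 43.0 56.0 v 270 316
  y -50 6 x -6.0 7.0 |z| 44.0 44.0 v 275 297
w1 -1 2689
  y -90 756 x -14.0 5.0 |z| 34.0 60.0 v 303 339
  y -80 703 x -12.0 13.0 |z| 34.0 48.0 v 289 345
  y -70 611 x -12.0 12.0 |z| 34.0 48.0 v 276 331
  y -60 483 x -12.0 11.0 |z| 34.0 48.0 v 266 316
  y -50 136 x -11.0 10.0 |z| 34.0 41.0 v 264 302
w1 1 2632
  y -90 744 x -14.0 7.0 |z| 35.0 59.0 v 304 341
  y -80 666 x -12.0 12.0 |z| 35.0 50.0 v 289 345
  y -70 609 x -12.0 12.0 |z| 35.0 49.0 v 276 332
  y -60 477 x -11.0 11.0 |z| 35.0 49.0 v 265 316
  y -50 136 x -11.0 11.0 |z| 36.0 42.0 v 264 305
now -1 5309
  y -90 1296 x -14.0 13.0 |z| 17.0 50.0 v 299 371
  y -80 600 x -13.0 11.0 |z| 16.0 35.0 v 289 340
  y -70 495 x -12.0 12.0 |z| 16.0 30.0 v 277 331
  y -60 404 x -12.0 11.0 |z| 16.0 30.0 v 266 314
  y -50 321 x -12.0 11.0 |z| 12.0 30.0 v 255 302
  y -40 280 x -14.0 12.0 |z| 12.0 18.0 v 246 293
  y -30 131 x -14.0 2.0 |z| 13.0 22.0 v 240 268
  y 10 1345 x -14.0 14.0 |z| 17.0 60.0 v 213 249
  y 20 437 x -14.0 14.0 |z| 18.0 60.0 v 212 248
now 1 5358
  y -90 1290 x -14.0 13.0 |z| 19.0 52.0 v 299 372
  y -80 609 x -13.0 12.0 |z| 18.0 37.0 v 289 340
  y -70 499 x -12.0 12.0 |z| 18.0 32.0 v 277 331
  y -60 408 x -12.0 11.0 |z| 18.0 32.0 v 265 315
  y -50 503 x -12.0 11.0 |z| 12.0 32.0 v 256 302
  y -40 290 x -14.0 13.0 |z| 12.0 21.0 v 245 294
  y -30 126 x -14.0 2.0 |z| 12.0 24.0 v 240 268
  y 10 1302 x -14.0 14.0 |z| 20.0 60.0 v 213 249
  y 20 331 x -14.0 14.0 |z| 22.0 60.0 v 213 248
```

Both the wrist depth and the contact (6 N up, crown top at 0.126) show the real fingertips about 39 mm behind the reported TCP. The pads are sitting on top of the crown around the spindle, so nothing has been turned. I'll lift, open, and account for that offset.

Emit:
send_rows:
  series:
    - [[0,0,0],[0,-0.02,0],0.07]
    - [[0,0,0],[0,-0.02,0],0.07]
    - [[0,0,0],[0,-0.02,0],0.07]
    - [[0,0,0],[0,-0.02,0],0.07]
    - [[0,0,0],[0,-0.02,0],0.07]
    - [[0,0,0],[0,-0.02,0],0.07]

```text
clock: 3.88
eef_pos: [0.5412, 0.1625, 0.1029]
ee_rot: [-0.707, 0.707, -0.026, 0.026]
ft_force: [-0.1, 0.7, 0.1]
opening: 0.822
```

```bash
python3 -c "
from h import *
s=sense();print(s['clock'],s['eef_pos'],s['opening'],s['ft_force'],s['torque'],s['joint_velocities'].round(3));go([.5423,.1637,.050],85.7)
s=sense();print(s['eef_pos'])"
```

```text
3.8833 [0.54123163 0.16253585 0.1029133 ] 0.8221187505158485 [-0.14251193  0.70404568  0.0668378 ] [0.00168531 0.01004651 0.00013204] [ 0.001  0.003  0.003  0.001 -0.     0.002]
turn [ 0.02  0.08 -0.05] shift [0.001  0.0529 0.0013] jaw yaw now 85.78
[0.54123163 0.16253585 0.1029133 ]
```

Emit:
send_rows:
  series:
    - [[0,0,0],[0.001,0.015,0.001],0.07]
    - [[0,0,0],[0.001,0.03,0.001],0.07]
    - [[0,0,0],[0.001,0.045,0.001],0.07]
    - [[0,0,0],[0.001,0.053,0.001],0.07]
    - [[0,0,0],[0.001,0.053,0.001],0.055]
    - [[0,0,0],[0.001,0.053,0.001],0.035]
    - [[0,0,0],[0.001,0.053,0.001],0.035]
    - [[0,0,0],[0.001,0.053,0.001],0.035]
    - [[0,0,0],[0.001,0.053,0.001],0.035]
    - [[0,0,0],[0.001,0.053,0.001],0.035]
  force: 50

```text
clock: 4.72
eef_pos: [0.5421, 0.1627, 0.0507]
ee_rot: [-0.706, 0.707, -0.027, 0.026]
ft_force: [-3.0, -4.5, -3.0]
opening: 0.531
```

```bash
python3 -c "
from h import *
s=sense();print(s['clock'],s['eef_pos'],s['opening']*85.4,s['ft_force'],s['torque'],s['joints'].round(3));go([.5423,.1637,.050],85.7)"
```

```text
4.7167 [0.54210242 0.16270555 0.05072267] 45.36945355100572 [-3.04472101 -4.5223644  -3.02402398] [-0.55289212  0.5315012  -0.07183583] [ 2.020e-01  1.560e-01  1.730e+00 -1.000e-03  1.257e+00 -1.295e+00]
turn [ 0.08  0.06 -0.08] shift [0.0001 0.0007 0.001 ] jaw yaw now 85.76
```

Emit:
send_rows:
  series:
    - [[0,3,0],[0,0,0],0.035]
    - [[0,6,0],[0,0,0],0.035]
    - [[0,9,0],[0,0,0],0.035]
    - [[0,12,0],[0,0,0],0.035]

```text
clock: 5.05
eef_pos: [0.5421, 0.1627, 0.0507]
ee_rot: [-0.699, 0.7, -0.101, 0.1]
ft_force: [-3.4, -4.3, -2.8]
opening: 0.53
```

```bash
cat > t.py <<'E'
from h import *
s=sense();print(s['clock'],s['eef_pos'].round(4),(s['opening']*85.4).round(2),"F",s['ft_force'].round(2),"T",s['torque'].round(3),"eff6",s['effort'][5].round(3),"j",s['joints'].round(3))
R,p=RT(s);print("yaw",np.degrees(np.arctan2(R[1,2],R[0,2])).round(2),"down",R[:,1].round(3))
E
python3 t.py
```

```text
Traceback (most recent call last):
  File "t.py", line 2, in <module>
    s=sense();print(s['clock'],s['eef_pos'].round(4),(s['opening']*85.4).round(2),"F",s['ft_force'].round(2),"T",s['torque'].round(3),"eff6",s['effort'][5].round(3),"j",s['joints'].round(3))
                                                     ^^^^^^^^^^^^^^^^^^^^^^^^^
AttributeError: 'float' object has no attribute 'round'
```

Emit:
send_rows:
  series:
    - [[0,3,0],[0,0,0],0.035]
    - [[0,6,0],[0,0,0],0.035]
    - [[0,9,0],[0,0,0],0.035]
    - [[0,12,0],[0,0,0],0.035]
    - [[0,15,0],[0,0,0],0.035]

```text
clock: 5.47
eef_pos: [0.5421, 0.1627, 0.0507]
ee_rot: [-0.68, 0.681, -0.192, 0.191]
ft_force: [-2.5, -4.3, -2.7]
opening: 0.53
```

```bash
python3 t.py
```

```text
Traceback (most recent call last):
  File "t.py", line 2, in <module>
    s=sense();print(s['clock'],s['eef_pos'].round(4),(s['opening']*85.4).round(2),"F",s['ft_force'].round(2),"T",s['torque'].round(3),"eff6",s['effort'][5].round(3),"j",s['joints'].round(3))
                                                     ^^^^^^^^^^^^^^^^^^^^^^^^^
AttributeError: 'float' object has no attribute 'round'
```

```bash
sed -i 's/(s\[.opening.\]\*85.4).round(2)/round(s["opening"]*85.4,2)/' t.py; python3 t.py
```

```text
5.4667 [0.5421 0.1627 0.0507] 45.23 F [-2.53 -4.29 -2.75] T [-0.671  0.457  0.068] eff6 -1.254 j [ 2.020e-01  1.560e-01  1.730e+00 -1.000e-03  1.257e+00 -8.210e-01]
yaw 58.62 down [-0.001 -0.001 -1.   ]
```

No bite at 27° (about 0.07 N m). The alignments fall near 39°, 99° and 159° from the start, so I'll read at 60° and again at 88°, both before the next one.

Emit:
send_rows:
  series:
    - [[0,4,0],[0,0,0],0.035]
    - [[0,8,0],[0,0,0],0.035]
    - [[0,12,0],[0,0,0],0.035]
    - [[0,16,0],[0,0,0],0.035]
    - [[0,20,0],[0,0,0],0.035]
    - [[0,24,0],[0,0,0],0.035]
    - [[0,28,0],[0,0,0],0.035]
    - [[0,31,0],[0,0,0],0.035]
    - [[0,33,0],[0,0,0],0.035]

```text
clock: 6.22
eef_pos: [0.5422, 0.1626, 0.0507]
ee_rot: [-0.598, 0.599, -0.377, 0.377]
ft_force: [-3.1, -5.1, -2.4]
opening: 0.526
```

```bash
python3 t.py
```

```text
6.2167 [0.5422 0.1626 0.0507] 44.96 F [-3.08 -5.07 -2.42] T [-0.765  0.378  0.753] eff6 0.321 j [ 0.202  0.156  1.73  -0.002  1.257 -0.245]
yaw 25.65 down [-0.001 -0.002 -1.   ]
```

Emit:
send_rows:
  series:
    - [[0,3,0],[0,0,0],0.035]
    - [[0,6,0],[0,0,0],0.035]
    - [[0,9,0],[0,0,0],0.035]
    - [[0,12,0],[0,0,0],0.035]
    - [[0,14,0],[0,0,0],0.035]

```text
clock: 6.63
eef_pos: [0.5422, 0.1625, 0.0506]
ee_rot: [-0.547, 0.549, -0.447, 0.447]
ft_force: [-1.5, -4.9, -4.0]
opening: 0.527
```

```bash
python3 t.py
```

```text
6.6333 [0.5422 0.1625 0.0506] 45.03 F [-1.51 -4.95 -4.03] T [-0.754  0.264  0.747] eff6 0.231 j [ 2.020e-01  1.560e-01  1.730e+00 -2.000e-03  1.257e+00 -1.000e-03]
yaw 11.66 down [-0.001 -0.002 -1.   ]
```

Emit:
send_rows:
  series:
    - [[0,3,0],[0,0,0],0.035]
    - [[0,6,0],[0,0,0],0.035]
    - [[0,9,0],[0,0,0],0.035]
    - [[0,12,0],[0,0,0],0.035]
    - [[0,14,0],[0,0,0],0.035]

```text
clock: 7.05
eef_pos: [0.5421, 0.1625, 0.0505]
ee_rot: [-0.489, 0.49, -0.51, 0.51]
ft_force: [-3.1, -4.8, -5.0]
opening: 0.532
```

```bash
python3 t.py
```

```text
7.05 [0.5421 0.1625 0.0505] 45.42 F [-3.09 -4.75 -4.97] T [-0.796  0.236  0.681] eff6 0.231 j [ 0.202  0.156  1.73  -0.002  1.257  0.243]
yaw -2.34 down [-0.001 -0.002 -1.   ]
```

The bite came between 27° and 60°: 0.75 N m at 60°, still 0.7 N m at 88°. So the wanted alignment is the one at about 99°, which needs another 10.8°. Then check.

Emit:
send_rows:
  series:
    - [[0,3,0],[0,0,0],0.035]
    - [[0,6,0],[0,0,0],0.035]
    - [[0,9,0],[0,0,0],0.035]
    - [[0,10.8,0],[0,0,0],0.035]
    - [[0,10.8,0],[0,0,0],0.035]

```text
clock: 7.47
eef_pos: [0.5421, 0.1624, 0.0503]
ee_rot: [-0.439, 0.44, -0.554, 0.554]
ft_force: [-1.7, -4.8, -5.2]
opening: 0.53
```

```bash
python3 t.py; python3 - <<'E'
from h import *
import pickle
s=sense(); f=cam("wrist"); pickle.dump((f,s),open("w3.pkl","wb"))
c=proj(f,[[.5423,.1637,.125]])[0].astype(int); w,h=70,52; x0,y0=c[0]-w,c[1]-h-5; print(x0,y0)
save("nut3",f["image"][y0:y0+2*h,x0:x0+2*w],5.6)
E
```

```text
7.4667 [0.5421 0.1624 0.0503] 45.23 F [-1.67 -4.79 -5.19] T [-0.845  0.131  0.624] eff6 1.421 j [ 0.202  0.156  1.73  -0.002  1.256  0.431]
yaw -13.11 down [-0.001 -0.002 -1.   ]
209 261
```

View pics/nut3.png

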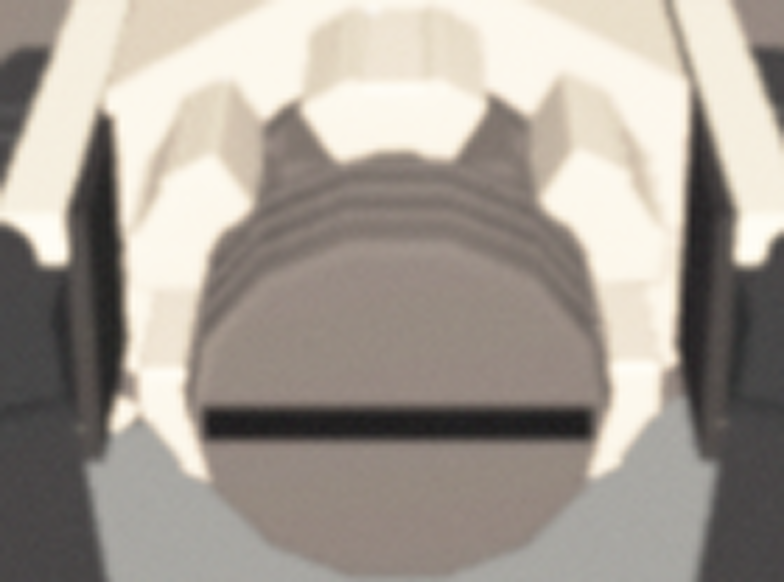

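The driver slot lies exactly along the jaw axis (205,420)–(592,423) and the crown is symmetric, so nut slot and hole are aligned within 1°. Release, then lift.

Emit:
send_rows:
  series:
    - [[0,0,0],[0,0,0],0.06]
    - [[0,0,0],[0,0,0],0.06]
    - [[0,0,0],[0,0,0],0.06]
    - [[0,0,0],[0,0,0],0.06]
    - [[0,0,0],[0,-0.025,0],0.06]
    - [[0,0,0],[0,-0.05,0],0.06]
    - [[0,0,0],[0,-0.075,0],0.06]
    - [[0,0,0],[0,-0.1,0],0.06]
    - [[0,0,0],[0,-0.1,0],0.06]

```text
clock: 8.27
eef_pos: [0.5465, 0.1644, 0.1577]
ee_rot: [-0.443, 0.437, -0.552, 0.555]
ft_force: [1.0, -0.6, 0.9]
opening: 0.704
```

```bash
python3 t.py; python3 -c "
from h import *
go([.526,-.1157,.15],-96)"
```

```text
8.2667 [0.5465 0.1644 0.1577] 60.09 F [ 1.03 -0.56  0.9 ] T [ 0.007 -0.006  0.026] eff6 -0.0 j [0.202 0.06  1.63  0.    1.441 0.429]
yaw -13.02 down [ 0.01   0.002 -1.   ]
turn [-0.25 82.98 -0.58] shift [0.2776 0.0068 0.0431] jaw yaw now -13.02
```

Emit:
send_rows:
  series:
    - [[0,7,0],[0.025,0.0,0.004],0.05]
    - [[0,14,0],[0.05,0.0,0.008],0.05]
    - [[0,21,0],[0.075,0,0.012],0.05]
    - [[0,28,0],[0.1,0,0.016],0.05]
    - [[0,35,0],[0.125,0,0.02],0.05]
    - [[0,42,0],[0.15,0,0.024],0.05]
    - [[0,49,0],[0.175,0,0.028],0.05]
    - [[0,56,0],[0.2,0,0.032],0.05]
    - [[0,63,0],[0.225,0,0.036],0.05]
    - [[0,70,0],[0.25,0,0.04],0.05]
    - [[0,77,0],[0.277,0,0.043],0.05]
    - [[0,83,0],[0.277,0,0.043],0.05]

```text
clock: 9.27
eef_pos: [0.5219, -0.1203, 0.1508]
ee_rot: [0.04, -0.041, -0.705, 0.707]
ft_force: [-0.3, -0.4, -0.5]
opening: 0.588
```

Emit:
send_rows:
  series:
    - [[0,0,0],[0,0,0],0.05]
    - [[0,0,0],[0,0,0],0.05]
    - [[0,0,0],[0,0,0],0.05]

```text
clock: 9.52
eef_pos: [0.5224, -0.1154, 0.1506]
ee_rot: [-0.036, 0.036, 0.706, -0.706]
ft_force: [0.7, 0.2, -0.4]
opening: 0.587
```

```bash
python3 t.py; python3 - <<'E'
from h import *
import pickle
s=sense(); f=cam("wrist"); pickle.dump((f,s),open("w4.pkl","wb"))
c=proj(f,[[.545,-.1178,.005]])[0].astype(int); w,h=70,52; x0,y0=c[0]-w,c[1]-h; print(c,x0,y0)
save("pin1",f["image"][y0:y0+2*h,x0:x0+2*w],5.6)
E
```

```text
9.5167 [ 0.5224 -0.1154  0.1506] 50.09 F [ 0.73  0.23 -0.38] T [ 0.034  0.014 -0.006] eff6 0.085 j [-0.314 -0.021  1.726  0.     1.437  1.358]
yaw -95.78 down [ 0.  0. -1.]
[281 166] 211 114
```

View pics/pin1.png

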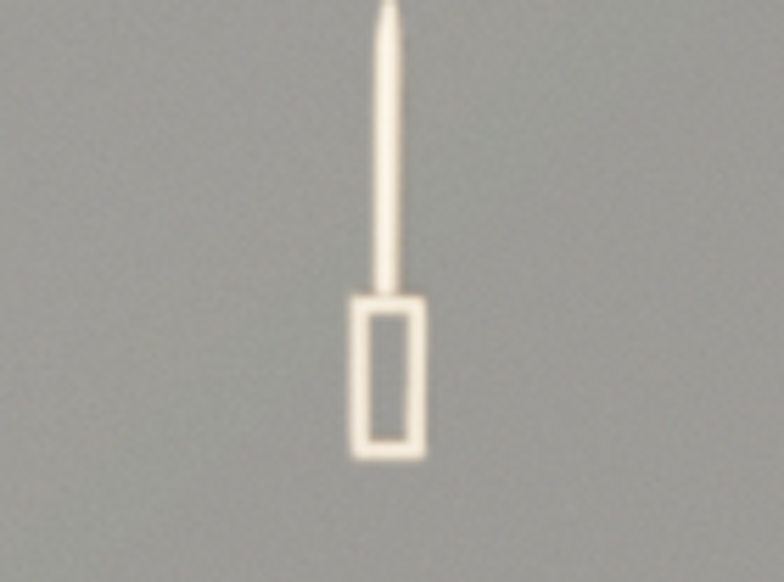

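The pin is nearly parallel to tool x. Nose is at about (389,0), eye front (388,296), eye rear (389,459), and the eye sides are x=350 and 427.

```bash
python3 - <<'E'
from h import *
import pickle
f,s=pickle.load(open("w4.pkl","rb"))
P=lambda u,v,z: at_z(f,211+u/5.6,114+v/5.6,z)
t,b=P(389,0,.005),P(386,293,.005); ef,er=P(388.5,296,.01),P(389,459,.01)
for n,x in (("tip",t),("base",b),("eyeF",ef),("eyeR",er)): print(n,x.round(4))
print("rod",np.linalg.norm(t-b),"eye",np.linalg.norm(ef-er),"w",np.linalg.norm(P(350,296,.01)-P(427,296,.01)),"yaw rod",np.degrees(np.arctan2(*(t-b)[1::-1])),"yaw all",np.degrees(np.arctan2(*(t-er)[1::-1])))
d=(t-er)[:2]; d/=np.linalg.norm(d); c=(ef+er)[:2]/2; print("eye centre",c)
go([*c,-.035],np.degrees(np.arctan2(d[1],d[0]))-90)
print("current y of jaws mid: tool z offset; floor tips z at opening .05 ~ rep+.043")
E
```

```text
tip [ 0.5992 -0.1227  0.005 ]
base [ 0.5456 -0.1166  0.005 ]
eyeF [ 0.5459 -0.1172  0.01  ]
eyeR [ 0.5138 -0.114   0.01  ]
rod 0.05397210823085952 eye 0.03222812254740972 w 0.014642733170439145 yaw rod -6.401090199226294 yaw all -5.7895575332139115
eye centre [ 0.52982161 -0.11557416]
turn [ 0.01 -0.   -0.01] shift [-0.0074  0.1856 -0.0004] jaw yaw now -95.79
current y of jaws mid: tool z offset; floor tips z at opening .05 ~ rep+.043
```

Size confirmed: rod 54.0 mm, eye 32.2 x 14.6 mm, so this is the pin meant. Descend around the eye.

Emit:
send_rows:
  series:
    - [[0,0,0],[-0.007,0.035,0],0.032]
    - [[0,0,0],[-0.007,0.07,0],0.032]
    - [[0,0,0],[-0.007,0.105,0],0.032]
    - [[0,0,0],[-0.007,0.135,0],0.032]
    - [[0,0,0],[-0.007,0.16,0],0.032]
    - [[0,0,0],[-0.007,0.17,0],0.032]
    - [[0,0,0],[-0.007,0.178,0],0.032]
    - [[0,0,0],[-0.007,0.182,0],0.032]
    - [[0,0,0],[-0.007,0.182,0],0.032]
    - [[0,0,0],[-0.007,0.182,0],0.032]

```text
clock: 10.4
eef_pos: [0.5306, -0.1171, -0.0299]
ee_rot: [0.036, -0.038, -0.706, 0.706]
ft_force: [-0.1, -0.1, 0.6]
opening: 0.374
```

```bash
python3 t.py; python3 - <<'E'
from h import *
import pickle
go([.5298,-.1156,-.035],-95.8)
s=sense(); f=cam("wrist"); pickle.dump((f,s),open("w5.pkl","wb"))
c=proj(f,[[.535,-.116,.005]])[0].astype(int); w,h=70,52; x0,y0=c[0]-w,c[1]-h; print(c,x0,y0)
save("pin2",f["image"][y0:y0+2*h,x0:x0+2*w],5.6)
E
```

```text
10.4 [ 0.5306 -0.1171 -0.0299] 31.94 F [-0.12 -0.07  0.61] T [-0.008  0.018 -0.021] eff6 -0.011 j [-0.312  0.206  1.838 -0.     1.094  1.364]
yaw -95.99 down [ 0.002 -0.001 -1.   ]
turn [-0.03 -0.19 -0.14] shift [ 0.0009  0.0051 -0.0014] jaw yaw now -95.99
[278 263] 208 211
```

View pics/pin2.png

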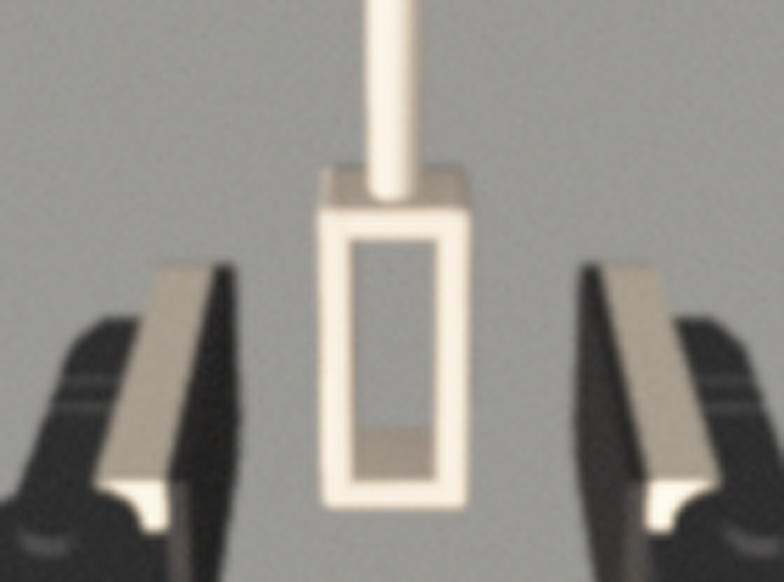

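Pads straddle the eye: eye sides at x=318 and 470, pad inner tips at 235 and 583, so about 1.4 mm off centre. I'll check the pad-tip height by depth.

```bash
python3 - <<'E'
from h import *
import pickle
f,s=pickle.load(open("w5.pkl","rb"))
for u,v in ((180,275),(190,285),(185,300),(630,275),(620,285),(394,225),(394,350)): print((u,v),at_depth(f,208+u/5.6,211+v/5.6).round(4))
E
```

```text
(180, 275) [ 0.5435 -0.0973  0.0135]
(190, 285) [ 0.5437 -0.0985  0.016 ]
(185, 300) [ 0.5438 -0.0984  0.0189]
(630, 275) [ 0.5401 -0.1373  0.0151]
(620, 285) [ 0.5398 -0.1363  0.0162]
(394, 225) [ 0.5447 -0.1167  0.0101]
(394, 350) [ 5.257e-01 -1.146e-01 -4.000e-04]
```

Emit:
send_rows:
  series:
    - [[0,0,0],[0.003,0.003,-0.0014],0.032]
    - [[0,0,0],[0.003,0.006,-0.0014],0.032]
    - [[0,0,0],[0.003,0.008,-0.0014],0.032]
    - [[0,0,0],[0.003,0.008,-0.0014],0.025]
    - [[0,0,0],[0.003,0.008,-0.0014],0.018]
    - [[0,0,0],[0.003,0.008,-0.0014],0.008]
    - [[0,0,0],[0.003,0.008,-0.0014],0.008]
    - [[0,0,0],[0.003,0.008,-0.0014],0.008]
    - [[0,0,0],[0.003,0.008,-0.0014],0.008]
  force: 35

```text
clock: 11.2
eef_pos: [0.529, -0.1159, -0.0366]
ee_rot: [0.035, -0.039, -0.706, 0.707]
ft_force: [-1.4, 1.4, 16.9]
opening: 0.151
```

```bash
python3 t.py
```

```text
11.2 [ 0.529  -0.1159 -0.0366] 12.88 F [-1.43  1.41 16.91] T [ 0.208  0.353 -0.031] eff6 0.003 j [-0.31   0.211  1.848  0.     1.078  1.365]
yaw -96.02 down [ 0.005 -0.001 -1.   ]
```

Eye gripped: 12.9 mm opening, tips just touching the bench. Lift.

Emit:
send_rows:
  series:
    - [[0,0,0],[0,-0.005,0],0.008]
    - [[0,0,0],[0,-0.015,0],0.008]
    - [[0,0,0],[0,-0.035,0],0.008]
    - [[0,0,0],[0,-0.06,0],0.008]
    - [[0,0,0],[0,-0.09,0],0.008]
    - [[0,0,0],[0,-0.12,0],0.008]
    - [[0,0,0],[0,-0.145,0],0.008]
    - [[0,0,0],[0,-0.158,0],0.008]
    - [[0,0,0],[0,-0.158,0],0.008]

```text
clock: 11.95
eef_pos: [0.5287, -0.1159, 0.1228]
ee_rot: [0.035, -0.039, -0.706, 0.707]
ft_force: [1.2, -0.1, -0.4]
opening: 0.15
```

```bash
python3 t.py; python3 - <<'E'
from h import *
go([.4381,.1879,.12],-103.1)
E
```

```text
11.95 [ 0.5287 -0.1159  0.1228] 12.82 F [ 1.17 -0.05 -0.45] T [-0.064 -0.052 -0.032] eff6 -0.0 j [-0.31   0.01   1.746  0.     1.379  1.365]
yaw -96.02 down [ 0.006 -0.002 -1.   ]
turn [-0.05  7.08 -0.37] shift [ 0.122   0.0016 -0.2926] jaw yaw now -96.02
```

Emit:
send_rows:
  series:
    - [[0,0.7,0],[0.012,0,-0.029],0.008]
    - [[0,1.4,0],[0.024,0,-0.058],0.008]
    - [[0,2.1,0],[0.036,0,-0.087],0.008]
    - [[0,2.8,0],[0.048,0,-0.116],0.008]
    - [[0,3.5,0],[0.06,0,-0.145],0.008]
    - [[0,4.2,0],[0.072,0,-0.174],0.008]
    - [[0,4.9,0],[0.084,0,-0.203],0.008]
    - [[0,5.6,0],[0.096,0,-0.232],0.008]
    - [[0,6.3,0],[0.108,0,-0.261],0.008]
    - [[0,7.1,-0.3],[0.118,0,-0.285],0.008]
    - [[0,7.1,-0.3],[0.122,0,-0.2926],0.008]
    - [[0,7.1,-0.3],[0.122,0,-0.2926],0.008]

```text
clock: 12.95
eef_pos: [0.4339, 0.1899, 0.1168]
ee_rot: [0.082, -0.077, -0.702, 0.703]
ft_force: [-0.1, -0.9, -1.1]
opening: 0.147
```

Emit:
send_rows:
  series:
    - [[0,0,0],[0,0,0],0.008]
    - [[0,0,0],[0,0,0],0.008]
    - [[0,0,0],[0,0,0],0.008]
    - [[0,0,0],[0,0,0],0.008]

```text
clock: 13.28
eef_pos: [0.4361, 0.1876, 0.1184]
ee_rot: [-0.083, 0.08, 0.702, -0.702]
ft_force: [0.5, 0.3, -0.4]
opening: 0.15
```

```bash
python3 t.py; python3 - <<'E'
from h import *
import pickle
s=sense(); f=cam("wrist"); g=cam("side"); pickle.dump((f,g,s),open("w6.pkl","wb"))
print(proj(f,[[.5423,.1637,.135]]), proj(g,[[.5423,.1637,.12]]))
save("ins1",f["image"][0:300,130:430],2)
go([.4381,.1879,.12],-103.1)
E
```

```text
13.2833 [0.4361 0.1876 0.1184] 12.8 F [ 0.47  0.3  -0.42] T [-0.007  0.037 -0.042] eff6 -0.019 j [ 2.960e-01 -1.600e-01  1.916e+00  2.000e-03  1.391e+00  2.097e+00]
yaw -103.21 down [-0.005  0.001 -1.   ]
[[279.85732982  52.17874853]] [[210.51324718 285.87933489]]
turn [-0.02 -0.1   0.29] shift [-0.002  -0.0015 -0.0005] jaw yaw now -103.2
```

View pics/ins1.png

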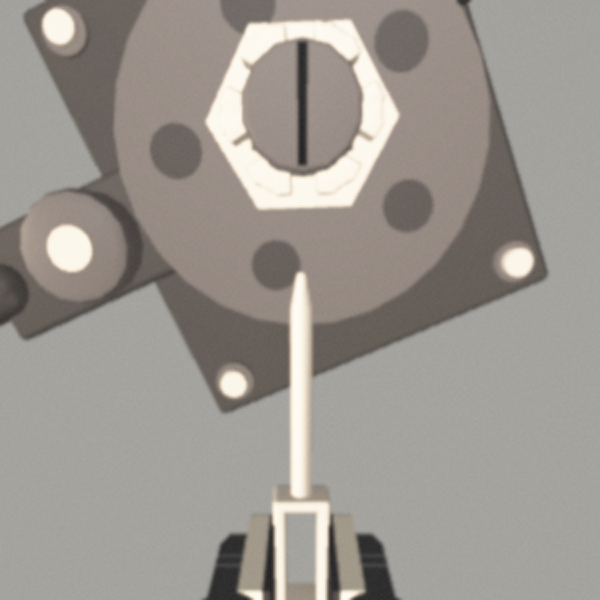

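The pin is in line with the driver slot: slot (302,42)–(303,165), nose (301,273), rod base (301,495). The nut's slot at (303,190) faces it. Next, measure pin height, tilt and lateral offset.

```bash
cat > m.py <<'E'
from h import *
import pickle
f,g,s=pickle.load(open("w6.pkl","rb")); R,p=RT(s)
# rod top-surface points by depth
Q=[]
for v in range(146,246,3):
    row=f["image"][v,272:290].sum(1).astype(int); br=np.nonzero(row>600)[0]
    u=272+br.mean(); z=np.median([f["z_map"][v,int(u)+k] for k in (-1,0,1)]); X=f["c"]+ray(f,u,v)*z; Q.append(np.r_[X,len(br)])
Q=np.array(Q); 
for q in Q[::4]: print(q.round(4))
P=lambda u,v,z: at_z(f,130+u/2,v/2,z)
zs=.159
a,b=P(302,42,.135),P(303,165,.135); m=(a+b)[:2]/2; print("spindle mid",m,"hole yaw",np.degrees(np.arctan2(*(a-b)[1::-1])))
t,r=P(301,273,zs),P(301,495,zs); print("tip",t,"base",r,"yaw",np.degrees(np.arctan2(*(t-r)[1::-1])),"len",np.linalg.norm(t-r))
h=(a-b)[:2]; h/=np.linalg.norm(h); n=np.array([-h[1],h[0]])
for nm,x in (("tip",t),("base",r)): print(nm,"along",(x[:2]-m)@h,"lateral(left +)",(x[:2]-m)@n)
print("tool x,z in hole frame", R[:2,0]@h, R[:2,0]@n, R[:2,2]@h,R[:2,2]@n)
print("spindle depth z",at_depth(f,275,55),at_depth(f,290,55))
E
python3 m.py
```

```text
[0.502  0.1734 0.1603 6.    ]
[0.4969 0.1748 0.1606 9.    ]
[0.4915 0.1761 0.1604 9.    ]
[0.4862 0.1771 0.1613 8.    ]
[0.4808 0.1786 0.1618 9.    ]
[0.4751 0.18   0.1618 9.    ]
[0.4688 0.1814 0.1607 9.    ]
[0.4631 0.183  0.1615 8.    ]
[0.4567 0.1846 0.1611 8.    ]
spindle mid [0.54196019 0.16308717] hole yaw -12.655503873434201
tip [0.50580975 0.17200392 0.159     ] base [0.4525186  0.18451978 0.159     ] yaw -13.216848473996722 len 0.05474115675007813
tip along -0.03722571988874347 lateral(left +) 0.0007799657102045216
base along -0.09196424943156359 lateral(left +) 0.00131627329586321
tool x,z in hole frame -0.9999387451085301 0.009757860678045743 -0.009754876860867345 -0.9999522422311389
spindle depth z [0.54160593 0.16626899 0.13525597] [0.54010617 0.1591573  0.1340864 ]
```

Emit:
send_rows:
  series:
    - [[0,-0.4,0],[0,0.01,0.001],0.008]
    - [[0,-0.4,0],[0,0.022,0.001],0.008]
    - [[0,-0.4,0],[0,0.032,0.001],0.008]
    - [[0,-0.4,0],[0,0.0385,0.001],0.008]
    - [[0,-0.4,0],[0,0.0385,0.001],0.008]
    - [[0,-0.4,0],[0,0.0385,0.001],0.008]
    - [[0,-0.4,0],[0,0.0385,0.001],0.008]
    - [[0,-0.4,0],[0,0.0385,0.001],0.008]

```text
clock: 14.05
eef_pos: [0.4357, 0.188, 0.0807]
ee_rot: [-0.08, 0.077, 0.703, -0.703]
ft_force: [0.7, -1.0, 0.3]
opening: 0.154
```

```bash
python3 t.py; python3 - <<'E'
from h import *
import pickle
s=sense(); f=cam("wrist"); g=cam("side"); pickle.dump((f,g,s),open("w7.pkl","wb"))
A=f["image"][20:260,180:380]; c=proj(g,[[.52,.168,.12]])[0].astype(int); print(c)
x0,y0=c[0]-60,c[1]-60; B=g["image"][y0:y0+120,x0:x0+100]; print(x0,y0)
save("ins2",np.hstack([cv2.resize(A,None,fx=2,fy=2,interpolation=3),cv2.resize(B,(400,480),interpolation=2)]),1)
E
```

```text
14.05 [0.4357 0.188  0.0807] 13.18 F [ 0.68 -1.    0.32] T [-0.03   0.005  0.02 ] eff6 0.0 j [ 2.970e-01 -1.240e-01  1.955e+00  2.000e-03  1.314e+00  2.089e+00]
yaw -102.72 down [-0.004  0.001 -1.   ]
[220 294]
160 234
```

View pics/ins2.png

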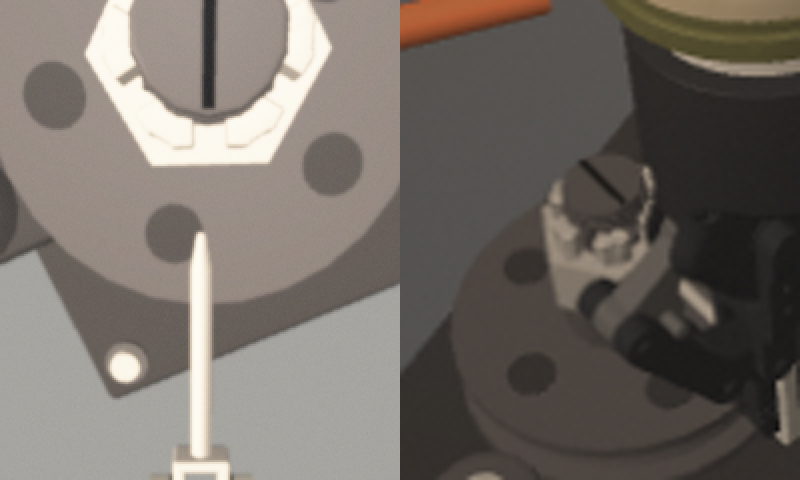

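The wrist half shows the slot end at (208,107), the nut slot centred at about (210,135), the nose at (200,235) and the rod base at (200,455). The pin now sits about 2 mm to the left, so I'll compute it.

```bash
cat > m2.py <<'E'
from h import *
import pickle,sys
def meas(f,s):
    R,p=RT(s); im=f["image"].astype(int).sum(2); X=[];W=[]
    # driver slot: dark pixels on spindle
    S=[]
    c=proj(f,[[.542,.1633,.135]])[0]
    for v in range(max(2,int(c[1])-35),int(c[1])+36):
        row=im[v,int(c[0])-12:int(c[0])+13]; k=np.nonzero(row<200)[0]
        if 2<=len(k)<=8: S.append((int(c[0])-12+k.mean(),v))
    S=np.array(S)
    A=np.array([at_z(f,u,v,.135) for u,v in S])
    return R,p,im,S,A
if __name__=="__main__":
    f,g,s=pickle.load(open(sys.argv[1],"rb")); R,p,im,S,A=meas(f,s)
    print("slot px",S[0],S[-1],len(S)); a,b=A[0],A[-1]
    TX=lambda X:(R.T@(X-p))*1e3
    Sl=np.array([TX(x) for x in A]); k=np.polyfit(Sl[:,0],Sl[:,2],1); print("slot line in tool: z(mm) at x=-71",np.polyval(k,-71),"at -107",np.polyval(k,-107),"slope deg",np.degrees(np.arctan(k[0])))
    v0,v1=int(sys.argv[2]),int(sys.argv[3]); B=[]
    for v in range(v0,v1,2):
        row=im[v,268:293]; q=np.nonzero(row>560)[0]
        if len(q)>3: u=268+(q.min()+q.max())/2; B.append(np.r_[TX(f["c"]+ray(f,u,v)*f["z_map"][v,int(round(u))]),len(q)])
    B=np.array(B); k2=np.polyfit(B[:,0],B[:,2],1); k3=np.polyfit(B[:,0],B[:,1],1)
    print("rod x",B[[0,-1],0],"z at -71",np.polyval(k2,-71),"at -20",np.polyval(k2,-20),"slope deg",np.degrees(np.arctan(k2[0])),"top height world at -60,-25:",p[2]-np.polyval(k3,[-60,-25])/1e3*1)
    print("spindle top z",[at_depth(f,S[:,0].mean()+d,S[:,1].mean())[2].round(4) for d in (-15,-10,10,15)])
E
python3 m2.py w6.pkl 150 245; python3 m2.py w7.pkl 152 245
```

```text
slot px [281.  22.] [281.  81.] 60
slot line in tool: z(mm) at x=-71 -0.35152358194235833 at -107 -0.4933689417266791 slope deg 0.22575273339473648
rod x [-65.44869716 -19.48367066] z at -71 -1.1054106208183914 at -20 -1.5444930920922726 slope deg -0.4932735471868319 top height world at -60,-25: [0.16153713 0.1617484 ]
spindle top z [np.float64(0.1362), np.float64(0.1343), np.float64(0.1359), np.float64(0.134)]
slot px [284.5   2. ] [284.  69.] 68
slot line in tool: z(mm) at x=-71 0.30798769181546054 at -107 0.563619138384102 slope deg -0.4068432453983303
rod x [-64.55205402 -19.92104655] z at -71 -1.0870413939811814 at -20 -1.545898161554513 slope deg -0.5154871924579114 top height world at -60,-25: [0.13571995 0.11637801]
spindle top z [np.float64(0.1353), np.float64(0.1347), np.float64(0.1344), np.float64(0.1354)]
```

Emit:
send_rows:
  series:
    - [[0,0,0],[0,0.0005,0.0014],0.008]
    - [[0,0,0],[0,0.0009,0.0014],0.008]
    - [[0,0,0],[0,0.0009,0.0014],0.008]
    - [[0,0,0],[0,0.0009,0.0014],0.008]

```text
clock: 14.48
eef_pos: [0.435, 0.1864, 0.0792]
ee_rot: [-0.08, 0.077, 0.703, -0.703]
ft_force: [-0.1, 0.2, 0.4]
opening: 0.155
```

```bash
python3 t.py; sed -i 's/k3=np.polyfit(B\[:,0\],B\[:,1\],1)/G=B[abs(B[:,1]-np.median(B[:,1]))<4]; k3=np.polyfit(G[:,0],G[:,1],1)/' m2.py; cat > snap.py <<'E'
from h import *
import pickle,sys
s=sense(); f=cam("wrist"); pickle.dump((f,f,s),open(sys.argv[1],"wb"))
E
python3 snap.py w8.pkl; for w in w6 w7 w8; do python3 m2.py $w.pkl 156 240; done
```

```text
14.4833 [0.435  0.1864 0.0792] 13.27 F [-0.06  0.21  0.35] T [-0.028  0.028 -0.036] eff6 -0.004 j [ 2.940e-01 -1.250e-01  1.959e+00  2.000e-03  1.312e+00  2.087e+00]
yaw -102.73 down [-0.005  0.001 -1.   ]
slot px [281.  22.] [281.  81.] 60
slot line in tool: z(mm) at x=-71 -0.35152358194235833 at -107 -0.4933689417266791 slope deg 0.22575273339473648
rod x [-62.95758126 -22.90159528] z at -71 -1.0810635091213996 at -20 -1.568412729472566 slope deg -0.547494188122219 top height world at -60,-25: [0.16155466 0.16170456]
spindle top z [np.float64(0.1362), np.float64(0.1343), np.float64(0.1359), np.float64(0.134)]
slot px [284.5   2. ] [284.  69.] 68
slot line in tool: z(mm) at x=-71 0.30798769181546054 at -107 0.563619138384102 slope deg -0.4068432453983303
rod x [-63.03041349 -23.11154778] z at -71 -1.0687750009470092 at -20 -1.5670626987478347 slope deg -0.5597818366329107 top height world at -60,-25: [0.12412401 0.12398975]
spindle top z [np.float64(0.1353), np.float64(0.1347), np.float64(0.1344), np.float64(0.1354)]
slot px [280.   2.] [279.  67.] 66
slot line in tool: z(mm) at x=-71 -1.9049886088472783 at -107 -1.1701529718416026 slope deg -1.1693648511398018
rod x [-62.8765249  -22.33820239] z at -71 -1.0621626071876318 at -20 -1.552148883933797 slope deg -0.5504565083444054 top height world at -60,-25: [0.12240696 0.12280841]
spindle top z [np.float64(0.1349), np.float64(0.1338), np.float64(0.1334), np.float64(0.1353)]
```

```bash
cat > m3.py <<'E'
from h import *
import pickle,sys
for w in sys.argv[1:]:
    f,g,s=pickle.load(open(w,"rb")); R,p=RT(s); im=f["image"].astype(float).sum(2); c=proj(f,[[.542,.1635,.135]])[0]
    TX=lambda X:(R.T@(X-p))*1e3
    u0=int(round(c[0])); L=[]
    for v in range(max(3,int(c[1])-22),int(c[1])+20):
        row=im[v,u0-11:u0+12]; wt=np.clip(np.median(row)-20-row,0,None)
        if wt.max()>100: L.append(TX(at_z(f,u0-11+(wt*np.arange(23)).sum()/wt.sum(),v,.135)))
    # nut slot edges not used; rod centre line by brightness centroid
    B=[]
    for v in range(160,240,2):
        row=im[v,266:296]; bg=np.median(row); q=np.nonzero(row>570)[0]
        wt=np.where((np.arange(30)>=q.min()-1)&(np.arange(30)<=q.max()+1),np.clip(row-480,0,None),0); B.append(TX(at_z(f,266+(wt*np.arange(30)).sum()/wt.sum(),v,p[2]+.041)))
    L,B=np.array(L),np.array(B); a=np.polyfit(L[:,0],L[:,2],1); b=np.polyfit(B[:,0],B[:,2],1)
    print(w,len(L),"slot x",L[[0,-1],0].round(1),"deg slot %.2f rod %.2f"%tuple(np.degrees(np.arctan([a[0],b[0]]))),"slot-rod mm at slot mean %.2f"%(L[:,2].mean()-np.polyval(b,L[:,0].mean())))
E
python3 m3.py w6.pkl w7.pkl w8.pkl
```

```text
w6.pkl 42 slot x [-118.2 -100.5] deg slot 0.05 rod -0.48 slot-rod mm at slot mean 0.27
w7.pkl 42 slot x [-115.9 -102.7] deg slot -0.53 rod -0.47 slot-rod mm at slot mean 1.46
w8.pkl 42 slot x [-116.1 -103.1] deg slot -0.33 rod -0.48 slot-rod mm at slot mean -0.26
```

Aligned within 0.15° and 0.3 mm, with the pin axis at about 0.1206. Ease it in by stages, watching the force.

Emit:
send_rows:
  series:
    - [[0,0,0],[-0.004,0,-0.0002],0.008]
    - [[0,0,0],[-0.008,0,-0.0002],0.008]
    - [[0,0,0],[-0.011,0,-0.0002],0.008]
    - [[0,0,0],[-0.013,0,-0.0002],0.008]
    - [[0,0,0],[-0.015,0,-0.0001],0.008]
    - [[0,0,0],[-0.017,0,-0.0001],0.008]
    - [[0,0,0],[-0.019,0,-0.0001],0.008]
    - [[0,0,0],[-0.021,0,0],0.008]
    - [[0,0,0],[-0.023,0,0],0.008]
    - [[0,0,0],[-0.024,0,0],0.008]
    - [[0,0,0],[-0.024,0,0],0.008]

```text
clock: 15.45
eef_pos: [0.4586, 0.181, 0.079]
ee_rot: [-0.08, 0.077, 0.703, -0.703]
ft_force: [-0.2, -0.4, -0.4]
opening: 0.15
```

```bash
python3 t.py; python3 snap.py w9.pkl; sed -i 's/range(160,240,2)/range(190,240,2)/' m3.py; python3 m3.py w9.pkl
```

```text
15.45 [0.4586 0.181  0.079 ] 12.84 F [-0.19 -0.36 -0.38] T [0.031 0.032 0.033] eff6 -0.031 j [ 2.700e-01 -6.900e-02  1.907e+00  2.000e-03  1.308e+00  2.063e+00]
yaw -102.73 down [-0.005  0.001 -1.   ]
w9.pkl 42 slot x [-93.  -78.2] deg slot -0.31 rod -0.34 slot-rod mm at slot mean 0.03
```

Emit:
send_rows:
  series:
    - [[0,0,0],[-0.002,0,0],0.008]
    - [[0,0,0],[-0.004,0,0],0.008]
    - [[0,0,0],[-0.006,0,0],0.008]
    - [[0,0,0],[-0.008,0,0],0.008]
    - [[0,0,0],[-0.01,0,0.0001],0.008]
    - [[0,0,0],[-0.012,0,0.0001],0.008]
    - [[0,0,0],[-0.012,0,0.0001],0.008]

```text
clock: 16.08
eef_pos: [0.4705, 0.1782, 0.079]
ee_rot: [-0.08, 0.077, 0.703, -0.703]
ft_force: [0.4, 0.5, -0.4]
opening: 0.156
```

```bash
python3 t.py
```

```text
16.0833 [0.4705 0.1782 0.079 ] 13.33 F [ 0.37  0.49 -0.36] T [ 0.097  0.011 -0.025] eff6 -0.044 j [ 2.580e-01 -4.100e-02  1.880e+00  2.000e-03  1.307e+00  2.051e+00]
yaw -102.74 down [-0.005  0.001 -1.   ]
```

Emit:
send_rows:
  series:
    - [[0,0,0],[-0.002,0,0],0.008]
    - [[0,0,0],[-0.004,0,0],0.008]
    - [[0,0,0],[-0.006,0,0],0.008]
    - [[0,0,0],[-0.008,0,0],0.008]
    - [[0,0,0],[-0.01,0,0.0001],0.008]
    - [[0,0,0],[-0.012,0,0.0001],0.008]
    - [[0,0,0],[-0.014,0,0.0001],0.008]
    - [[0,0,0],[-0.016,0,0.0001],0.008]
    - [[0,0,0],[-0.018,0,0.0001],0.008]
    - [[0,0,0],[-0.02,0,0.0001],0.008]
    - [[0,0,0],[-0.02,0,0.0001],0.008]

```text
clock: 17.0
eef_pos: [0.4899, 0.1738, 0.0789]
ee_rot: [-0.08, 0.077, 0.703, -0.703]
ft_force: [0.7, 0.5, 0.1]
opening: 0.147
```

```bash
python3 t.py; python3 snap.py w10.pkl; sed -i 's/range(190,240,2)/range(215,240,2)/' m3.py; python3 m3.py w10.pkl
```

```text
17.0 [0.4899 0.1738 0.0789] 12.54 F [0.68 0.5  0.09] T [-0.011 -0.048  0.004] eff6 -0.04 j [2.410e-01 5.000e-03 1.835e+00 2.000e-03 1.306e+00 2.033e+00]
yaw -102.73 down [-0.005  0.001 -1.   ]
w10.pkl 42 slot x [-62.1 -44.5] deg slot -0.57 rod -5.06 slot-rod mm at slot mean -2.40
```

Emit:
send_rows:
  series:
    - [[0,0,0],[-0.002,0,0],0.008]
    - [[0,0,0],[-0.004,0,0],0.008]
    - [[0,0,0],[-0.006,0,0],0.008]
    - [[0,0,0],[-0.008,0,0],0.008]
    - [[0,0,0],[-0.01,0,0],0.008]
    - [[0,0,0],[-0.012,0,0],0.008]
    - [[0,0,0],[-0.0135,0,0],0.008]
    - [[0,0,0],[-0.0145,0,0],0.008]
    - [[0,0,0],[-0.0145,0,0],0.008]

```text
clock: 17.8
eef_pos: [0.5039, 0.1706, 0.0788]
ee_rot: [-0.08, 0.077, 0.703, -0.703]
ft_force: [0.2, -0.1, -0.2]
opening: 0.148
```

```bash
python3 t.py; python3 -c "
from h import *
R,p=RT(); f=cam('wrist'); im=f['image'].astype(int).sum(2)
# column profile through slot/rod column
for v in range(130,290,4): X=at_depth(f,279,v); print(v,im[v,279],((R.T@(X-p))*1e3).round(1),end=' | ')
"
```

```text
17.8 [0.5039 0.1706 0.0788] 12.63 F [ 0.18 -0.12 -0.2 ] T [-0.023 -0.026  0.002] eff6 -0.023 j [2.290e-01 3.800e-02 1.801e+00 2.000e-03 1.307e+00 2.021e+00]
yaw -102.73 down [-0.005  0.001 -1.   ]
130 443 [-70.5   9.9  -1.6] | 134 438 [-68.   11.6  -1.6] | 138 742 [-70.7 -41.9  -1.4] | 142 751 [-68.8 -41.   -1.4] | 146 752 [-67.1 -41.5  -1.4] | 150 752 [-65.4 -41.8  -1.4] | 154 752 [-63.7 -42.4  -1.4] | 158 752 [-62.1 -43.5  -1.4] | 162 752 [-60.  -42.1  -1.4] | 166 752 [-58.4 -43.3  -1.4] | 170 752 [-56.7 -43.8  -1.4] | 174 751 [-54.8 -43.7  -1.4] | 178 474 [-53.9 -47.9  -1.4] | 182 306 [-53.7 -54.3  -1.4] | 186 343 [-52.7 -57.2  -1.4] | 190 109 [-50.8 -56.9  -1.4] | 194 101 [-49.  -56.4  -1.4] | 198 103 [-47.5 -57.4  -1.4] | 202 108 [-45.7 -57.3  -1.4] | 206 103 [-43.8 -57.   -1.4] | 210 91 [-42.1 -57.1  -1.4] | 214 93 [-40.  -56.3  -1.4] | 218 106 [-37.9 -55.7  -1.4] | 222 94 [-36.5 -56.8  -1.4] | 226 100 [-34.5 -56.4  -1.4] | 230 98 [-32.9 -57.1  -1.4] | 234 103 [-30.6 -56.2  -1.4] | 238 102 [-28.6 -56.   -1.4] | 242 104 [-26.8 -56.4  -1.4] | 246 517 [-24.5 -55.8  -1.4] | 250 557 [-17.7 -45.9  -1.5] | 254 732 [-15.9 -46.6  -1.5] | 258 424 [16.2 10.1 -1.7] | 262 427 [19.6 10.5 -1.7] | 266 429 [23.3 11.6 -1.7] | 270 339 [58.6 67.  -2. ] | 274 428 [69.4 78.2 -2. ] | 278 512 [74.1 78.6 -2. ] | 282 504 [79.5 80.  -2. ] | 286 503 [83.4 79.  -2. ] |
```

The nose is out the far side at tool x=-71, with the axis at -38.3 and the eye front at about -17.3, so roughly 1–1.5 mm remain. Final gentle steps.

Emit:
send_rows:
  series:
    - [[0,0,0],[-0.0004,0,0],0.008]
    - [[0,0,0],[-0.0008,0,0],0.008]
    - [[0,0,0],[-0.0008,0,0],0.008]
    - [[0,0,0],[-0.0008,0,0],0.008]

```text
clock: 18.18
eef_pos: [0.5044, 0.1705, 0.0788]
ee_rot: [-0.08, 0.077, 0.703, -0.703]
ft_force: [0.1, -0.2, -0.6]
opening: 0.149
```

```bash
python3 t.py
```

```text
18.1833 [0.5044 0.1705 0.0788] 12.75 F [ 0.12 -0.19 -0.56] T [-0.023  0.008  0.028] eff6 -0.003 j [2.280e-01 4.000e-02 1.800e+00 2.000e-03 1.307e+00 2.020e+00]
yaw -102.72 down [-0.005  0.001 -1.   ]
```

Emit:
send_rows:
  series:
    - [[0,0,0],[-0.0003,0,0],0.008]
    - [[0,0,0],[-0.0006,0,0],0.008]
    - [[0,0,0],[-0.0006,0,0],0.008]
    - [[0,0,0],[-0.0006,0,0],0.008]

```text
clock: 18.52
eef_pos: [0.505, 0.1704, 0.0788]
ee_rot: [-0.08, 0.076, 0.703, -0.703]
ft_force: [-0.5, 0.7, -0.8]
opening: 0.152
```

```bash
python3 t.py
```

```text
18.5167 [0.505  0.1704 0.0788] 12.98 F [-0.47  0.71 -0.84] T [-0.032 -0.005 -0.01 ] eff6 -0.0 j [2.280e-01 4.100e-02 1.798e+00 2.000e-03 1.307e+00 2.020e+00]
yaw -102.73 down [-0.005  0.001 -1.   ]
```

No contact yet, so a bit further in 0.5 mm increments.

Emit:
send_rows:
  series:
    - [[0,0,0],[-0.0003,0,0],0.008]
    - [[0,0,0],[-0.0005,0,0],0.008]
    - [[0,0,0],[-0.0005,0,0],0.008]
    - [[0,0,0],[-0.0005,0,0],0.008]

```text
clock: 18.85
eef_pos: [0.5054, 0.1703, 0.0787]
ee_rot: [-0.08, 0.076, 0.703, -0.703]
ft_force: [-1.3, 1.2, 0.1]
opening: 0.152
```

Emit:
send_rows:
  series:
    - [[0,0,0],[-0.0003,0,0],0.008]
    - [[0,0,0],[-0.0005,0,0],0.008]
    - [[0,0,0],[-0.0005,0,0],0.008]
    - [[0,0,0],[-0.0005,0,0],0.008]

```text
clock: 19.18
eef_pos: [0.5057, 0.1702, 0.0787]
ee_rot: [-0.08, 0.076, 0.703, -0.703]
ft_force: [-3.7, 1.5, 1.8]
opening: 0.156
```

```bash
python3 t.py; python3 -c "
from h import *
R,p=RT(); f=cam('wrist'); im=f['image'].astype(int).sum(2)
for v in list(range(138,156,2))+list(range(184,192,2))+list(range(240,260)): X=at_depth(f,279,v); print(v,im[v,279],((R.T@(X-p))*1e3).round(1)[:2],end=' | ')
"
```

```text
19.1833 [0.5057 0.1702 0.0787] 13.34 F [-3.66  1.51  1.83] T [0.173 0.653 0.046] eff6 0.024 j [2.270e-01 4.400e-02 1.796e+00 2.000e-03 1.308e+00 2.019e+00]
yaw -102.72 down [-0.006  0.001 -1.   ]
138 742 [-70.7 -42.7] | 140 751 [-69.9 -43.2] | 142 752 [-68.8 -41. ] | 144 752 [-68.1 -42.4] | 146 752 [-67.3 -42.7] | 148 752 [-66.3 -42.3] | 150 752 [-65.5 -42.9] | 152 751 [-64.6 -42.9] | 154 752 [-63.8 -43.2] | 184 339 [-51.9 -50.8] | 186 314 [-52.  -54.7] | 188 353 [-51.5 -56.3] | 190 410 [-50.6 -56. ] | 240 105 [-28.1 -57.1] | 241 101 [-27.6 -57. ] | 242 97 [-27.1 -57.1] | 243 103 [-26.3 -56.4] | 244 105 [-26.  -56.8] | 245 96 [-25.6 -56.9] | 246 100 [-24.9 -56.5] | 247 109 [-24.6 -56.8] | 248 139 [-23.9 -56.4] | 249 257 [-23.5 -56.8] | 250 452 [-22.6 -55.9] | 251 659 [-17.7 -47. ] | 252 729 [-17.  -46.7] | 253 740 [-16.6 -47.1] | 254 737 [-15.6 -46.2] | 255 713 [-14.5 -45.1] | 256 601 [15.  10.7] | 257 465 [16.  11.2] | 258 427 [16.7 11. ] | 259 429 [17.5 11. ] |
```

Contact: about 4 N axially, with the TCP 36.9 mm from the axis, so the eye is about 20 mm from it and home. Release, then look before lifting.

Emit:
send_rows:
  series:
    - [[0,0,0],[0,0,0],0.015]
    - [[0,0,0],[0,0,0],0.018]
    - [[0,0,0],[0,0,0],0.024]
    - [[0,0,0],[0,0,0],0.03]
    - [[0,0,0],[0,0,0],0.035]
    - [[0,0,0],[0,0,0],0.035]
    - [[0,0,0],[0,0,0],0.035]
    - [[0,0,0],[0,0,0],0.035]

```text
clock: 19.9
eef_pos: [0.5061, 0.1701, 0.0788]
ee_rot: [-0.08, 0.077, 0.703, -0.703]
ft_force: [0.3, 0.4, 0.3]
opening: 0.412
```

Emit:
send_rows:
  series:
    - [[0,0,0],[0,-0.01,0],0.035]
    - [[0,0,0],[0,-0.025,0],0.035]
    - [[0,0,0],[0,-0.045,0],0.035]
    - [[0,0,0],[0,-0.065,0],0.035]
    - [[0,0,0],[0,-0.08,0],0.035]
    - [[0,0,0],[0,-0.08,0],0.035]
    - [[0,0,0],[0,-0.08,0],0.035]
    - [[0,0,0],[0,-0.08,0],0.035]

```text
clock: 20.57
eef_pos: [0.5061, 0.17, 0.1583]
ee_rot: [-0.08, 0.076, 0.703, -0.703]
ft_force: [0.3, -0.4, -0.5]
opening: 0.415
```

```bash
python3 t.py; python3 - <<'E'
from h import *
import pickle
s=sense(); f=cam("wrist"); pickle.dump((f,f,s),open("w11.pkl","wb")); R,p=RT(s)
c=proj(f,[[.5423,.1637,.12]])[0].astype(int); print(c); x0,y0=c[0]-70,max(0,c[1]-50); print(x0,y0)
save("fin",f["image"][y0:y0+105,x0:x0+140],5.6)
E
```

```text
20.5667 [0.5061 0.17   0.1583] 35.4 F [ 0.28 -0.42 -0.51] T [-0.068  0.004 -0.047] eff6 0.0 j [ 2.260e-01 -2.300e-02  1.713e+00  2.000e-03  1.457e+00  2.019e+00]
yaw -102.72 down [-0.006  0.001 -1.   ]
[278 174]
208 124
```

View pics/fin.png

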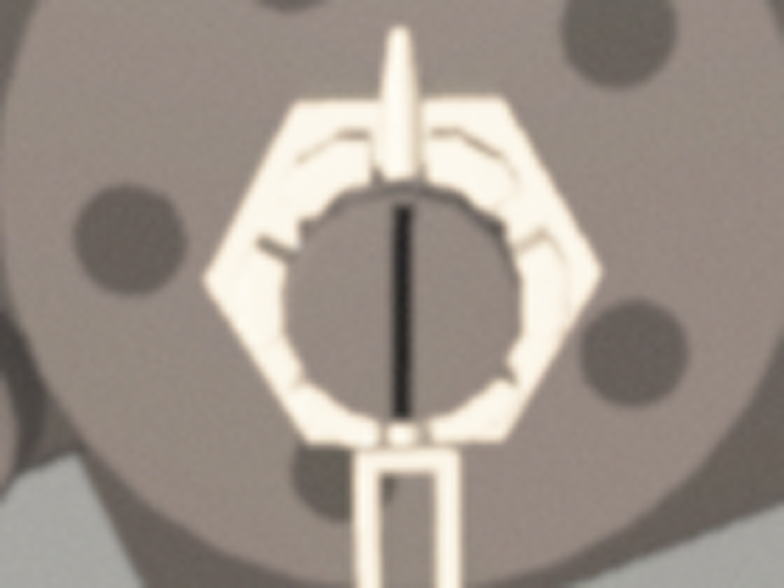

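The pin is through slot and hole: nose at (399,27), eye front at (407,450). Driver slot (402,205)–(402,418). I'll check the seat distances.

```bash
python3 - <<'E'
from h import *
import pickle
f,_,s=pickle.load(open("w11.pkl","rb"))
P=lambda u,v,z: at_z(f,208+u/5.6,124+v/5.6,z)
a=(P(402,204,.135)+P(402,419,.135))/2; L=P(205,280,.1142);Rr=P(601,270,.1142); h=(L+Rr)/2
print("axis",a,"hex mid",h)
d=lambda x,c: np.linalg.norm((x-c)[:2])*1e3
for z in (.119,.1205): print("tip",d(P(399,27,z),a),d(P(399,27,z),h))
for z in (.124,.1255): print("eye front",d(P(405,450,z),a),d(P(405,450,z),h))
for v in (455,458,462,470,520,570): print(v,at_depth(f,208+365/5.6,124+v/5.6)[2].round(4),at_depth(f,208+447/5.6,124+v/5.6)[2].round(4))
print([at_depth(f,208+399/5.6,124+v/5.6)[2].round(4) for v in (50,80,120,160)])
E
```

```text
axis [0.54181445 0.16306979 0.135     ] hex mid [0.54211341 0.16289157 0.1142    ]
tip 32.762784856726725 32.433273180891575
tip 32.869742119505986 32.5402159244056
eye front 21.06307047366875 21.39226007535988
eye front 20.574819765027296 20.903980396528407
455 0.1246 0.1226
458 0.1237 0.1224
462 0.1239 0.1226
470 0.1232 0.123
520 0.1233 0.1217
570 0.1223 0.1221
[np.float64(0.1246), np.float64(0.1255), np.float64(0.1252), np.float64(0.1226)]
```

The eye front measures about 20.6–21 mm and the nose 32.8 mm (nominal 20 and 34), so it may be up to 1 mm short, with the eye sagging slightly in the clearance. I'll nudge it gently from behind with shut fingers and stop on light contact.

Emit:
send_rows:
  series:
    - [[0,0,0],[0.015,0,0],0.015]
    - [[0,0,0],[0.03,0,0],0.0]
    - [[0,0,0],[0.042,0,0],0.0]
    - [[0,0,0],[0.042,0,0],0.0]
    - [[0,0,0],[0.042,0.02,0],0.0]
    - [[0,0,0],[0.042,0.04,0],0.0]
    - [[0,0,0],[0.042,0.06,0],0.0]
    - [[0,0,0],[0.042,0.075,0],0.0]
    - [[0,0,0],[0.042,0.084,0],0.0]
    - [[0,0,0],[0.042,0.084,0],0.0]
    - [[0,0,0],[0.042,0.084,0],0.0]

```text
clock: 21.53
eef_pos: [0.4648, 0.1791, 0.0746]
ee_rot: [0.081, -0.076, -0.703, 0.703]
ft_force: [0.9, 0.7, 0.7]
opening: 0.0
```

```bash
python3 t.py; python3 - <<'E'
from h import *
R,p=RT(); f=cam("wrist"); im=f["image"].astype(int).sum(2)
for u in (272,287):
  print(u)
  for v in range(180,275,3): X=at_depth(f,u,v); print(v,im[v,u],((R.T@(X-p))*1e3).round(1),end=' | ')
E
```

```text
21.5333 [0.4648 0.1791 0.0746] 0.03 F [0.86 0.7  0.7 ] T [-0.025  0.017 -0.057] eff6 -0.005 j [ 2.630e-01 -4.800e-02  1.895e+00  2.000e-03  1.300e+00  2.056e+00]
yaw -102.73 down [-0.007  0.    -1.   ]
272
180 353 [-40.5   5.7  -6. ] | 183 355 [-38.5   6.4  -6. ] | 186 364 [-48.2 -39.7  -4.8] | 189 372 [-47.8 -43.6  -4.7] | 192 382 [-46.9 -45.5  -4.6] | 195 390 [-45.9 -47.1  -4.6] | 198 446 [-44.4 -47.   -4.6] | 201 470 [-43.4 -48.3  -4.6] | 204 480 [-41.8 -47.6  -4.6] | 207 489 [-40.3 -47.5  -4.6] | 210 499 [-38.8 -47.5  -4.7] | 213 520 [-37.  -46.6  -4.7] | 216 534 [-35.9 -47.6  -4.7] | 219 535 [-34.4 -47.3  -4.7] | 222 566 [-32.7 -47.   -4.7] | 225 579 [-31.2 -47.   -4.7] | 228 595 [-29.3 -46.1  -4.8] | 231 690 [-28.3 -47.3  -4.8] | 234 720 [-26.3 -46.2  -4.8] | 237 313 [23.6 63.  -8. ] | 240 473 [31.3 73.7 -8.3] | 243 487 [34.6 74.3 -8.4] | 246 494 [38.2 75.4 -8.5] | 249 493 [41.3 75.5 -8.5] | 252 486 [43.9 74.4 -8.5] | 255 487 [47.8 76.1 -8.6] | 258 447 [-10.9 -41.4  -5.1] | 261 457 [-11.3 -45.3  -5. ] | 264 462 [-11.2 -48.   -4.9] | 267 461 [-11.2 -51.   -4.8] | 270 457 [-11.9 
[... 284 characters left out ...]
5] | 204 427 [-24.4   7.1   3.5] | 207 429 [-22.2   7.4   3.6] | 210 432 [-20.6   6.1   3.5] | 213 432 [-18.3   6.9   3.6] | 216 432 [-16.    7.5   3.6] | 219 345 [ 6.6 62.3  4.9] | 222 414 [-29.3 -38.2   2.5] | 225 470 [-29.1 -41.6   2.4] | 228 481 [-29.  -45.4   2.4] | 231 716 [-27.9 -46.4   2.3] | 234 719 [-26.7 -47.1   2.3] | 237 491 [28.4 73.7  5.3] | 240 491 [31.7 74.4  5.4] | 243 491 [34.6 74.2  5.4] | 246 493 [37.9 74.8  5.4] | 249 490 [41.  74.9  5.5] | 252 496 [44.3 75.3  5.5] | 255 487 [47.3 75.   5.5] | 258 450 [-11.1 -41.8   2.6] | 261 460 [-10.9 -44.6   2.5] | 264 460 [-10.6 -47.1   2.4] | 267 455 [-10.6 -49.9   2.4] | 270 459 [-11.3 -54.1   2.3] | 273 459 [-11.1 -56.4   2.2] |
```

Emit:
send_rows:
  series:
    - [[0,0,0],[-0.003,0,0],0.0]
    - [[0,0,0],[-0.006,0,0],0.0]
    - [[0,0,0],[-0.009,0,0],0.0]
    - [[0,0,0],[-0.011,0,0],0.0]
    - [[0,0,0],[-0.013,0,0],0.0]
    - [[0,0,0],[-0.0135,0,0],0.0]
    - [[0,0,0],[-0.014,0,0],0.0]
    - [[0,0,0],[-0.014,0,0],0.0]

```text
clock: 22.25
eef_pos: [0.4787, 0.1763, 0.0749]
ee_rot: [-0.08, 0.076, 0.703, -0.703]
ft_force: [0.4, 0.7, 0.6]
opening: 0.002
```

Emit:
send_rows:
  series:
    - [[0,0,0],[-0.0003,0,0],0.0]
    - [[0,0,0],[-0.0006,0,0],0.0]
    - [[0,0,0],[-0.0006,0,0],0.0]

```text
clock: 22.5
eef_pos: [0.4791, 0.1762, 0.0749]
ee_rot: [-0.08, 0.076, 0.703, -0.703]
ft_force: [-0.3, 0.7, -0.1]
opening: -0.003
```

```bash
python3 t.py
```

```text
22.5 [0.4791 0.1762 0.0749] -0.23 F [-0.35  0.68 -0.13] T [ 0.001  0.086 -0.028] eff6 -0.003 j [ 2.500e-01 -1.500e-02  1.863e+00  2.000e-03  1.299e+00  2.042e+00]
yaw -102.72 down [-0.005  0.001 -1.   ]
```

Emit:
send_rows:
  series:
    - [[0,0,0],[-0.0003,0,0],0.0]
    - [[0,0,0],[-0.0006,0,0],0.0]
    - [[0,0,0],[-0.0006,0,0],0.0]

```text
clock: 22.75
eef_pos: [0.4798, 0.1761, 0.0749]
ee_rot: [-0.08, 0.076, 0.703, -0.703]
ft_force: [-1.0, -0.2, -0.3]
opening: 0.003
```

```bash
python3 t.py
```

```text
22.75 [0.4798 0.1761 0.0749] 0.25 F [-0.97 -0.16 -0.32] T [ 0.049  0.111 -0.021] eff6 -0.002 j [ 2.500e-01 -1.400e-02  1.861e+00  2.000e-03  1.299e+00  2.042e+00]
yaw -102.72 down [-0.005  0.001 -1.   ]
```

Emit:
send_rows:
  series:
    - [[0,0,0],[-0.0003,0,0],0.0]
    - [[0,0,0],[-0.0005,0,0],0.0]
    - [[0,0,0],[-0.0005,0,0],0.0]

```text
clock: 23.0
eef_pos: [0.48, 0.176, 0.0748]
ee_rot: [-0.08, 0.076, 0.703, -0.703]
ft_force: [-2.2, -0.4, -0.1]
opening: -0.001
```

```bash
python3 t.py
```

```text
23.0 [0.48   0.176  0.0748] -0.12 F [-2.23 -0.4  -0.12] T [0.098 0.389 0.061] eff6 0.001 j [ 2.490e-01 -1.300e-02  1.860e+00  2.000e-03  1.299e+00  2.041e+00]
yaw -102.72 down [-0.006  0.001 -1.   ]
```

Emit:
send_rows:
  series:
    - [[0,0,0],[-0.0003,0,0],0.0]
    - [[0,0,0],[-0.0005,0,0],0.0]
    - [[0,0,0],[-0.0005,0,0],0.0]

```text
clock: 23.25
eef_pos: [0.4803, 0.1759, 0.0747]
ee_rot: [-0.081, 0.076, 0.703, -0.703]
ft_force: [-5.0, 1.5, 1.1]
opening: 0.0
```

```bash
python3 t.py
```

```text
23.25 [0.4803 0.1759 0.0747] 0.0 F [-5.03  1.48  1.13] T [ 0.189  0.826 -0.004] eff6 0.004 j [ 0.249 -0.011  1.859  0.003  1.3    2.041]
yaw -102.72 down [-0.006  0.001 -1.   ]
```

Firm light stop at 5 N after about 1 mm of travel. Back off, rise clear and check.

Emit:
send_rows:
  series:
    - [[0,0,0],[0.003,0,0],0.0]
    - [[0,0,0],[0.01,0,0],0.0]
    - [[0,0,0],[0.015,-0.02,0],0.0]
    - [[0,0,0],[0.015,-0.045,0],0.0]
    - [[0,0,0],[0.0,-0.07,0],0.0]
    - [[0,0,0],[-0.02,-0.083,0],0.0]
    - [[0,0,0],[-0.026,-0.083,0],0.0]
    - [[0,0,0],[-0.026,-0.083,0],0.0]
    - [[0,0,0],[-0.026,-0.083,0],0.0]
    - [[0,0,0],[-0.026,-0.083,0],0.0]

```text
clock: 24.08
eef_pos: [0.5049, 0.1699, 0.1559]
ee_rot: [0.081, -0.075, -0.703, 0.703]
ft_force: [0.4, 1.2, -0.2]
opening: -0.004
```

```bash
python3 t.py; python3 snap.py w12.pkl; python3 - <<'E'
from h import *
import pickle
for w in ("w11.pkl","w12.pkl"):
    f,_,s=pickle.load(open(w,"rb")); R,p=RT(s); im=f["image"].astype(int).sum(2)
    c=proj(f,[[.542,.1633,.135]])[0]; u=int(round(c[0]))
    n=int(proj(f,[[.5635,.1583,.12]])[0][0])
    # slot extent (dark), eye front (grey gap between crown and eye, at both eye sides), nose
    sv=[v for v in range(int(c[1])-30,int(c[1])+30) if im[v,u-3:u+4].min()<200]
    print(w,p.round(4),"u",u,"slot",sv[0],sv[-1])
    print(" eye cols",[(uu,im[int(c[1])+18:int(c[1])+36,uu].tolist()) for uu in (u-6,u+8)], "from v",int(c[1])+18)
    print(" nose",[(v,im[v,u-4:u+5].max()) for v in range(int(c[1])-56,int(c[1])-40)])
E
```

```text
24.0833 [0.5049 0.1699 0.1559] -0.34 F [ 0.44  1.17 -0.23] T [-0.027 -0.037 -0.037] eff6 0.002 j [ 2.270e-01 -2.200e-02  1.717e+00  2.000e-03  1.455e+00  2.019e+00]
yaw -102.72 down [-0.008  0.    -1.   ]
w11.pkl [0.5061 0.17   0.1583] u 279 slot 161 197
 eye cols [(273, [446, 566, 687, 725, 734, 736, 685, 637, 698, 727, 732, 730, 731, 731, 733, 732, 731, 731]), (287, [465, 615, 708, 730, 725, 667, 594, 664, 718, 731, 728, 725, 725, 725, 727, 725, 726, 725])] from v 197
 nose [(123, np.int64(432)), (124, np.int64(432)), (125, np.int64(435)), (126, np.int64(432)), (127, np.int64(433)), (128, np.int64(503)), (129, np.int64(646)), (130, np.int64(715)), (131, np.int64(730)), (132, np.int64(733)), (133, np.int64(735)), (134, np.int64(737)), (135, np.int64(740)), (136, np.int64(741)), (137, np.int64(744)), (138, np.int64(744))]
w12.pkl [0.5049 0.1699 0.1559] u 279 slot 160 196
 eye cols [(273, [422, 484, 649, 714, 727, 719, 673, 680, 719, 727, 721, 716, 714, 719, 718, 721, 721, 723]), (287, [456, 584, 699, 730, 734, 729, 700, 703, 723, 728, 731, 731, 731, 731, 731, 730, 731, 731])] from v 196
 nose [(122, np.int64(432)), (123, np.int64(429)), (124, np.int64(433)), (125, np.int64(498)), (126, np.int64(656)), (127, np.int64(720)), (128, np.int64(736)), (129, np.int64(740)), (130, np.int64(741)), (131, np.int64(745)), (132, np.int64(744)), (133, np.int64(746)), (134, np.int64(746)), (135, np.int64(745)), (136, np.int64(744)), (137, np.int64(743))]
```

The nose advanced about 1 mm (now about 33.8 mm past the axis, nominal 34) and the gap between eye and crown has closed. The arm is clear, so I'm handing in.

```bash
python3 -c "
from workcell import *
print(close_job())"
```

```text
the job is handed in; nothing more can be done
None
```

The castle nut is tightened to the first slot after the bite, and the locking pin is through slot and hole with its eye against the nut. I handed the job in at about 24 s of the 67 s allowed, with the gripper clear of everything; no verdict was reported.

- **Nut:** I turned it about 99° clockwise in one grip. The torque was about 0.07 N m at 27° and about 0.75 N m at 60°, so it bit somewhere in between. I stopped at the next alignment, and the camera showed nut slot and hole in line within about 1°.
- **Pin:** I took the 54 mm pin, not the two longer look-alikes. It went through with under 2 N of resistance until the eye met the crown.
- **After letting go:** the pin looked about 1 mm short. I nudged the eye with the shut fingers to a firm stop at 5 N, and the final picture showed the gap closed and the nose about 33.8 mm past the axis (34 nominal).
- **Other fittings:** I did not go near them and took no final picture of them.

**What disagreed:**
- **Fingertips:** they are about 39 mm behind the reported TCP, not at it. My first attempt to grip the nut therefore closed above it and rested on the crown with about 6 N, without turning it.
- **Arm position:** it was off by about 1–1.5 mm at times, so I lined up the pin by the wrist camera instead.
- **Pin sag:** the pin's eye end sits slightly low within the hole's clearance.

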